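Wind the tray lift up to its stop with the loose crank

TASK

Fit the loose crank fully down onto the square shaft of the tray lift and wind it clockwise (seen from above), round and round, until the tray platform is up against its top stop: feel for the stop and do not force it or jam the crank on the shaft. Leave the crank fully seated on the shaft, let go of it, and leave the pot, the meter and the parts tray where they are.

Things in the scene. Friction and masses are not known exactly. Their poses are not given: they have to be found in the camera images.
- crank: Loose steel crank standing on its hub, 0.3 to 0.5 kg. Hub: square block 40 x 40 mm, 46 mm high, upright flats. Origin: centre of the hub's underside; z up, x along the arm to the knob; flats of hub and socket square to x and y. Socket in the underside: square, 21.6 mm wide, 25 mm deep, its mouth flared to 26.6 mm in the first 3 mm. Arm: 16 mm wide, 30 to 40 mm up, 85 mm long from the hub's axis.
- knob_mid (a point): Middle of the crank's black round knob: 24 mm across, 42 mm tall (44 to 86 mm above the hub's underside), its axis upright and 72 mm along the crank's x from the hub's axis. The knob spins freely on its pin, so it can stay gripped while the crank goes round.
- lift: Grey steel tray lift, bolted to the bench. Origin on the bench surface under the shaft's axis, z up, x towards the platform. Base plate x -70 to 370, y -130 to 130 mm, 12 mm high; gear housing 110 x 120 mm around the origin, 87 mm high. Platform with trays: x 110 to 310, y -100 to 100 mm, never above 130 mm. Two columns at x 210, y -118 and 118 mm, 110 mm high, carry the dark stop collars.
- collar: Round steel collar, 56 mm across, fixed on the gear housing; origin at the centre of its top, 92 mm above the bench; axes as the lift's. The crank's hub rests on it when fully seated. In its middle stands the upright square steel shaft, 20 x 20 mm, top edges chamfered 1 mm, 24 mm tall (to 116 mm above the bench).
- platform (a joint): Height of the tray platform above its lowest place, m; starts between 0.010 and 0.023. The square shaft drives it, 15 mm a turn, up when turned clockwise from above. The shaft starts at any angle, which is not measured: look or feel for it. It turns stiffly (0.2 N m, 3 N at the knob) and stays where left. The top stop at 0.040 is a stiff rubber buffer: it gives under 1 mm at 25 N on the knob.
- pot: Bystander: round steel solvent pot with a dish on top, 110 mm across, 118 mm high; origin at the centre of its underside.
- meter: Bystander: grey handheld meter lying on its back, 66 x 120 x 30 mm, long side along its y; origin at the centre of its underside.
- parts_tray: Bystander: small open blue parts tray 100 x 160 x 30 mm; origin at the centre of its underside.
Not all that is in view belongs to the job. Leave any brown or orange look-alike of the crank alone.

How it is judged:
By the outcome, as a careful person would: the job done as asked, in the order asked, and still so for the second after the job is handed in, with the robot touching nothing.
It also fails if it takes over 72 s, if anything falls off the work surface, if the arm or the gripper's body presses on something with over 40 N, if the wrist force passes 120 N, or if a joint passes its speed limit or range.

ROBOT

A 6-joint arm with a two-finger parallel gripper is mounted at the origin on the work surface. World frame = base frame: x ahead of the robot, y to its left, z up, the work surface at z = 0. Lengths are in m, angles in rad, forces in N, time in s.
With the tool pointing down it reaches from about 0.35 to 0.8 m from the base axis. Payload 7.3 kg.
Tool frame: the origin (TCP) lies at the very end of the fingers, on their centre line; the grasp point (between the pads) lies manip.hold_point_z behind it (manip.hold_point_z is the distance from the TCP to the grasp point, in m); y points along the fingers, z is the direction in which the jaws open and shut, and the axes are right-handed (so a half turn about y gives the same grasp; the last joint's range is limited). The gripper opens to 85 mm and grips with 20 to 120 N. Pads are 22 mm wide; open, the fingers measure 114 mm over their backs; the gripper's body (76 mm by 85 mm) begins 54 mm behind the grasp point. The pads swing forward as they close: fully open they stand 13 mm farther back than shut.
Start: joints at [-1.358, 0.342, 1.524, -0, 1.275, -0.146], TCP at [0.184, -0.492, 0.231] pointing down, gripper open.
Joint ranges: [-2.53, 2.53], [-0.77, 2.02], [0.04, 2.7], [-1, 4.14], [0.28, 2.66], [-3.11, 3.11]. Speed limits (rad/s): [2.57, 2.57, 3.14, 3.14, 3.14, 3.14].

INTERFACE

Orientations are given as a unit quaternion [x, y, z, w].
In Python, from workcell import manip, imaging gives the robot as it stands. The module is installed in compiled form; this text tells all that it offers.
- The arm moves only by the tool move_arm, never from a script. Its argument "targets" is a list of rows, each a list of 7 numbers: the shift along the tool's x, y, z in mm, then the turn, a rotation vector about the tool's x, y, z in degrees, then the finger opening in mm, from 0 to 85.4. A call has 1 to 10 rows; each row is the pose to reach, as a shift and turn from the pose measured when the call began, along the tool's axes at that moment; what a row does not reach only later rows make up. A row lasts 1/10 s, in which the tool goes at most 50 mm and 8.59 degrees, less where a joint would pass 70% of its speed; a pose out of reach is approached as far as the arm can. A call with a gripper value outside its range is refused whole. The fingers move at their own pace and stop on an object; the grip force is fixed at half the most. Time passes only in rows, so rows that repeat a pose let the fingers close. It gives the time, the measured TCP pose, the force and the opening at its end, in the units of the state.
- manip.read_state(): the state, without advancing time (a new reading comes with each control period).
- imaging.get_image(name): name is "scene" or "side" or "wrist"; returns (picture, depth): 384x512x3 uint8, blue, green, red; 384x512 float32, m along the optical axis (not along the pixel's ray), 0 where there is no reading.
- imaging.calibration(name): a dict with "camera_matrix" (3x3 intrinsics, pixels), "R" (3x3) and "t" (3): a world point X has camera coordinates R X + t; the wrist camera has in their place "tool_from_camera" (4x4, takes a point from camera to tool coordinates, whose origin is the TCP and whose axes are the tool frame's). Camera axes: x right, y down, z forward; pixel columns grow to the right and rows downward; lengths in m; the calibration is good to about 2 mm. A picture is of the moment at which its call begins: read the wrist's pose just before it. calibration takes no time and is no camera call.
- manip.sign_off(): hands the job in, once; it reports no verdict.
The state is a dict: "t": time; "joints": joint angles; "qd": joint speeds; "joint_efforts": joint torques, N m; "position": TCP position; "tool_rot": TCP orientation; "contact_force": force on the tool from outside, world axes, zero at the start; "wrist_torque": the same for the moment, N m; "grip_width": opening from 0.0 (shut) to 1.0 (fully open).
Only numpy, scipy, OpenCV 4.12 (cv2) and the standard library are available. Lean on these libraries where they do the work, as an engineer would, in place of code of your own. Each camera call takes 0.05 s, during which the arm holds its last target.

## Working session

There is one attempt and no reset: what is moved stays moved. The work goes in short steps, Python scripts to look and compute and a tool call to move; the robot and the scene stay as the last step left them, time stands still between calls to the robot, and variables do not carry over. Pictures are saved under pics/ and viewed, and the job is handed in when it is done.

Besides the shell and the picture viewer there is one more tool, called after "Emit:" as name(argument=value, ...), one argument or row to a line, values as JSON. move_arm: Moves the arm, as the interface text tells. Its arguments: {"type":"object","properties":{"targets":{"type":"array"}},"required":["targets"]}

```bash
mkdir -p pics; cat > h.py <<'E'
import numpy as np, cv2
from workcell import manip, imaging
from scipy.spatial.transform import Rotation as Ro
def snap(name,tag):
    s=manip.read_state(); im,d=imaging.get_image(name)
    cv2.imwrite(f'pics/{tag}.png',im); np.savez(f'pics/{tag}.npz',im=im,d=d,p=s['position'],q=s['tool_rot'],name=name)
    return im,d
def pts(tag):
    z=np.load(f'pics/{tag}.npz'); name=str(z['name']); c=imaging.calibration(name); K=c['camera_matrix']; d=z['d']
    v,u=np.mgrid[:d.shape[0],:d.shape[1]]
    P=np.stack([(u-K[0,2])/K[0,0]*d,(v-K[1,2])/K[1,1]*d,d],-1)
    if name=='wrist':
        T=np.array(c['tool_from_camera']); P=P@T[:3,:3].T+T[:3,3]
        W=P@Ro.from_quat(z['q']).as_matrix().T+z['p']
    else: W=(P-np.array(c['t']))@np.array(c['R'])
    W[d==0]=np.nan
    return W
def st():
    s=manip.read_state()
    for k,v in s.items(): print(k,np.round(v,4))
E
python3 - <<'E'
from h import *
for n in ['scene','side','wrist']: snap(n,n+'0')
st(); print(manip.hold_point_z)
for n in ['scene','side']:
    c=imaging.calibration(n); print(n,-np.array(c['R']).T@np.array(c['t']))
print(imaging.calibration('wrist'))
E
```

```text
t 0.15
joints [-1.358   0.3426  1.5248 -0.      1.2754 -0.146 ]
qd [ 0.001   0.0003 -0.0036 -0.0007  0.0009  0.0007]
joint_efforts [ 7.00000e-04 -4.33907e+01 -2.46147e+01 -2.00000e-04  5.70000e-03
  0.00000e+00]
position [ 0.1843 -0.4913  0.2308]
tool_rot [-0.1262  0.6961 -0.6954  0.1262]
contact_force [-0.8612 -0.8962  0.0902]
wrist_torque [-0.0341 -0.0048 -0.0191]
grip_width 1.0013
0.0187
scene [ 1.33111018 -0.68324886  0.85847034]
side [ 0.46106064 -1.00366529  1.22469667]
{'camera_matrix': array([[320.68136698,   0.        , 254.51784772],
       [  0.        , 320.68136698, 189.75427021],
       [  0.        ,   0.        ,   1.        ]]), 'tool_from_camera': array([[ 5.38997703e-05,  9.49766392e-01,  3.12959737e-01,
        -8.08980516e-02],
       [-1.37076192e-03, -3.12959373e-01,  9.49765525e-01,
        -1.42300857e-01],
       [ 9.99999059e-01, -4.80185433e-04,  1.28503516e-03,
         7.33016029e-04],
       [ 0.00000000e+00,  0.00000000e+00,  0.00000000e+00,
         1.00000000e+00]])}
```

```bash
ls pics
```

```text
scene0.npz
scene0.png
side0.npz
side0.png
wrist0.npz
wrist0.png
```

View pics/scene0.png

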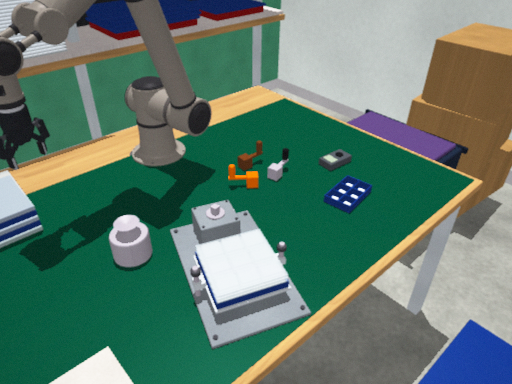

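View pics/side0.png

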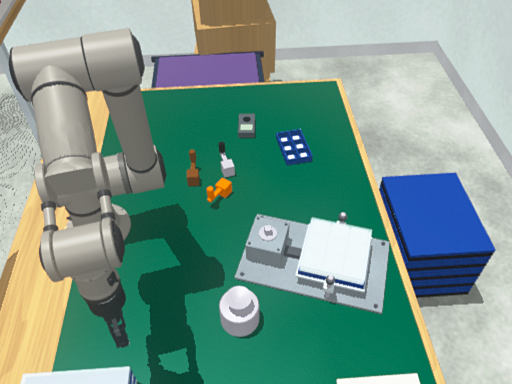

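View pics/wrist0.png

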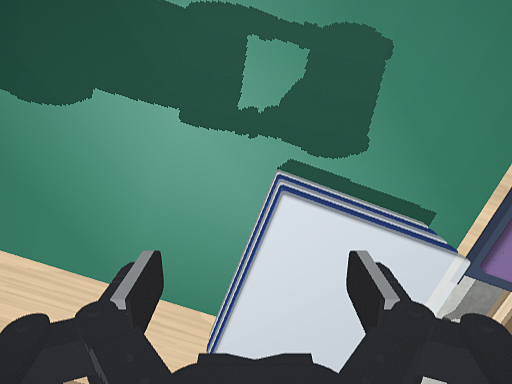

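Candidates for the crank are the steel-grey one with a black knob (side 228,168; scene 276,172), the brown one (side 193,172; scene 248,158) and the orange one (side 220,190; scene 243,178). By the description I choose the steel one. The collar and shaft are at side (267,233) and scene (215,211). Next I check the choice in a close crop.

```bash
python3 - <<'E'
from h import *
a=cv2.imread('pics/side0.png'); b=cv2.imread('pics/scene0.png')
A=cv2.resize(a[130:210,170:250],(400,400),interpolation=cv2.INTER_CUBIC)
B=cv2.resize(b[135:195,225:305],(400,300),interpolation=cv2.INTER_CUBIC)
C=cv2.resize(a[205:275,230:310],(400,350),interpolation=cv2.INTER_CUBIC)
D=cv2.resize(b[190:250,180:260],(400,300),interpolation=cv2.INTER_CUBIC)
o=np.zeros((600,800,3),np.uint8); o[:300,:400]=A[50:350];o[:300,400:]=B;o[300:,:400]=C[:300];o[300:,400:]=D
cv2.imwrite('pics/crop0.png',o)
for n in ['side0','scene0']:
    W=pts(n)
    for (x0,x1,y0,y1) in ([(214,240,138,182),(255,282,222,246)] if n=='side0' else [(262,294,145,185),(203,230,200,222)]):
        R=W[y0:y1,x0:x1].reshape(-1,3); 
        for lo,hi in [(.025,.041),(.041,.05),(.05,.082),(.082,.1),(.1,.13)]:
            m=(R[:,2]>lo)&(R[:,2]<hi)
            if m.sum()>3: print(n,lo,m.sum(),np.round(R[m].mean(0),4),np.round(np.ptp(R[m],axis=0),3))
E
```

```text
side0 0.025 64 [0.4358 0.2369 0.0351] [0.049 0.098 0.015]
side0 0.041 121 [0.4358 0.2207 0.0455] [0.052 0.153 0.009]
side0 0.05 54 [0.425  0.2598 0.0628] [0.045 0.162 0.031]
side0 0.082 22 [0.4237 0.294  0.0854] [0.018 0.024 0.01 ]
side0 0.05 6 [ 0.5742 -0.1178  0.0812] [0.045 0.085 0.001]
side0 0.082 579 [ 0.5547 -0.1348  0.0888] [0.087 0.099 0.018]
side0 0.1 61 [ 0.5528 -0.1371  0.1126] [0.021 0.027 0.022]
scene0 0.025 87 [0.4419 0.2413 0.0339] [0.05  0.11  0.016]
scene0 0.041 83 [0.4394 0.2313 0.0444] [0.045 0.095 0.009]
scene0 0.05 48 [0.428  0.2891 0.0661] [0.038 0.073 0.032]
scene0 0.082 13 [0.4262 0.2947 0.0846] [0.02  0.02  0.005]
scene0 0.082 475 [ 0.5552 -0.1255  0.0876] [0.112 0.116 0.017]
scene0 0.1 63 [ 0.5567 -0.1359  0.1107] [0.021 0.022 0.017]
```

View pics/crop0.png

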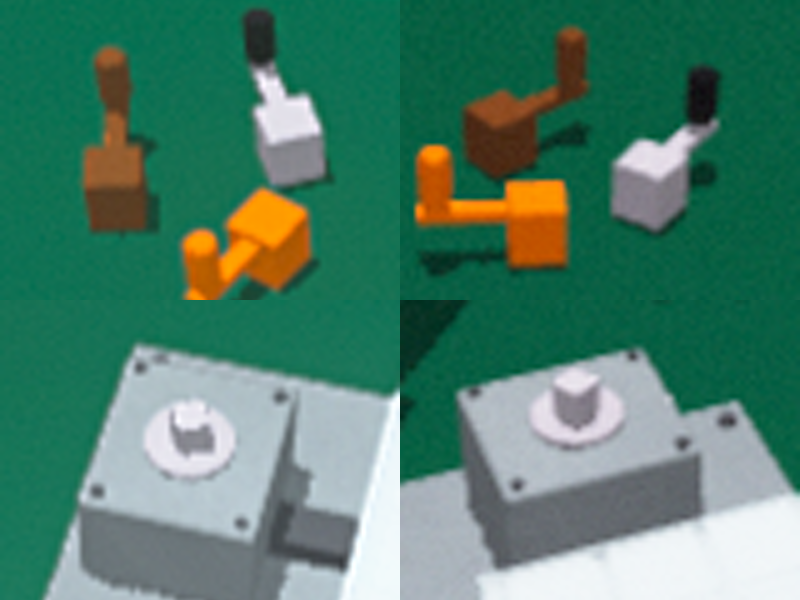

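```bash
python3 - <<'E'
from h import *
s=manip.read_state(); M=Ro.from_quat(s['tool_rot']).as_matrix(); print(M.round(3))
d=np.array([0.525,-0.14,0.32])-s['position']; print((M.T@d*1000).round(1))
for n in ['side0','scene0']:
    W=pts(n); R=W.reshape(-1,3)
    # lift direction: housing top corners/columns
    m=(R[:,2]>.112)&(R[:,2]<.14)&(R[:,0]>.6)
    print(n,m.sum())
    # pot, meter, tray
    for nm,b in [('platform',(.6,.95,-.4,.1,.06,.1)),('hous',(.45,.63,-.25,0,.083,.09)),('pot',(.3,.6,-.45,-.2,.1,.13))]:
        q=R[(R[:,0]>b[0])&(R[:,0]<b[1])&(R[:,1]>b[2])&(R[:,1]<b[3])&(R[:,2]>b[4])&(R[:,2]<b[5])]
        if len(q)>10: print(nm,len(q),np.array(cv2.minAreaRect(q[:,:2].astype(np.float32)*1000)[0]).round(1),cv2.minAreaRect(q[:,:2].astype(np.float32)*1000)[1:],np.median(q[:,2]))
E
```

```text
[[-0.936 -0.     0.351]
 [-0.351  0.001 -0.936]
 [-0.    -1.    -0.001]]
[-442.4  -88.9 -209.4]
side0 8
platform 2268 [ 735.1 -204.5] ((267.0190124511719, 247.37347412109375), 1.16268789768219) 0.09467830370516764
hous 778 [ 553.3 -134.4] ((122.8394546508789, 109.6567611694336), 69.9191665649414) 0.08695283901890397
pot 475 [ 453.9 -363.2] ((69.15797424316406, 66.84737396240234), 47.630157470703125) 0.11576001220310293
scene0 162
platform 3640 [ 737.8 -205.1] ((273.23468017578125, 244.04515075683594), 1.5286753177642822) 0.09348395657564948
hous 741 [ 554.8 -134.4] ((119.25062561035156, 114.4459228515625), 70.24101257324219) 0.08586009856567545
pot 331 [ 453.1 -362.9] ((67.86283111572266, 70.71392059326172), 76.34292602539062) 0.11458049053836782
```

Emit:
move_arm(
  targets=[
    [-479,-69,-244,0,-80,0,85],
    [-479,-69,-244,0,-80,0,85],
    [-479,-69,-244,0,-80,0,85],
    [-479,-69,-244,0,-80,0,85],
    [-479,-69,-244,0,-80,0,85],
    [-479,-69,-244,0,-80,0,85],
    [-479,-69,-244,0,-80,0,85],
    [-479,-69,-244,0,-80,0,85],
    [-479,-69,-244,0,-80,0,85],
    [-479,-69,-244,0,-80,0,85],
  ],
)

```text
t: 1.15
position: [0.5199, -0.1236, 0.2949]
tool_rot: [-0.545, 0.451, -0.45, 0.545]
contact_force: [0.9, -0.9, -0.2]
grip_width: 0.996
```

```bash
python3 - <<'E'
from h import *
st()
s=manip.read_state(); M=Ro.from_quat(s['tool_rot']).as_matrix(); print(M.round(3))
E
```

```text
t 1.15
joints [-3.7740e-01  3.1900e-01  1.3812e+00  8.0000e-04  1.4422e+00 -5.6670e-01]
qd [ 0.9016  0.4053 -0.7389 -0.0024  0.327   0.5218]
joint_efforts [ -2.4819 -47.0839 -23.0973   0.2131  -0.1644  -1.4704]
position [ 0.5199 -0.1236  0.2949]
tool_rot [-0.5448  0.4509 -0.4502  0.5452]
contact_force [ 0.8544 -0.9474 -0.1574]
wrist_torque [-0.0202  0.0096 -0.0007]
grip_width 0.9962
[[ 0.188 -0.001  0.982]
 [-0.982  0.001  0.188]
 [-0.001 -1.    -0.   ]]
```

Emit:
move_arm(
  targets=[
    [-23,-5,32,0,0,0,85],
    [-23,-5,32,0,0,0,85],
    [-23,-5,32,0,0,0,85],
  ],
)

```text
t: 1.45
position: [0.5472, -0.0942, 0.2993]
tool_rot: [0.546, -0.451, 0.449, -0.545]
contact_force: [-0.3, 0.2, 0.5]
grip_width: 0.998
```

```bash
python3 - <<'E'
from h import *
im,d=snap('wrist','w1'); st()
E
```

```text
t 1.5
joints [-3.1050e-01  3.5750e-01  1.3133e+00  4.0000e-04  1.4729e+00 -5.0030e-01]
qd [-0.0293 -0.0121  0.0084  0.0001 -0.0016  0.0003]
joint_efforts [ 1.11610e+00 -4.56215e+01 -2.66080e+01  8.99000e-02 -9.00000e-03
  1.77000e-02]
position [ 0.5467 -0.0951  0.2994]
tool_rot [ 0.5452 -0.4511  0.4497 -0.545 ]
contact_force [ 0.297   0.2827 -0.3321]
wrist_torque [ 0.0097 -0.0123  0.0846]
grip_width 0.9968
```

View pics/w1.png

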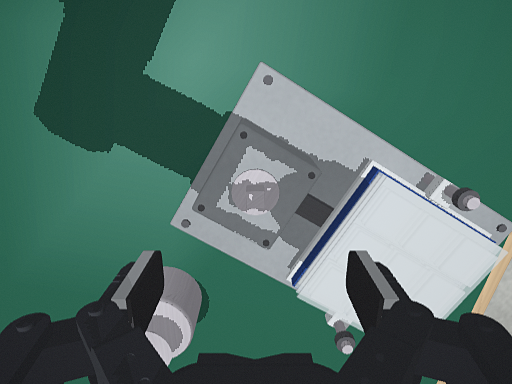

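```bash
python3 - <<'E'
from h import *
im=cv2.imread('pics/w1.png'); W=pts('w1')
c=cv2.resize(im[160:220,220:290],(700,600),interpolation=cv2.INTER_CUBIC); cv2.imwrite('pics/c1.png',c)
R=W[150:230,210:300].reshape(-1,3)
m=(R[:,2]>.108)&(R[:,2]<.13)
q=R[m]; print(m.sum(),q.mean(0).round(4),np.median(q[:,2]))
print(cv2.minAreaRect(q[:,:2].astype(np.float32)*1000))
m=(abs(R[:,2]-.092)<.0025); 
hist=np.histogram(R[:,2],bins=np.arange(.08,.12,.002)); print(hist)
dm=np.where((W[...,2]>.108)&(W[...,2]<.13),255,0).astype(np.uint8)[160:220,220:290]
cv2.imwrite('pics/c1d.png',cv2.resize(dm,(700,600),interpolation=cv2.INTER_NEAREST))
E
```

```text
357 [ 0.5552 -0.1309  0.1153] 0.11565544538749942
((555.4594116210938, -132.1318359375), (19.873188018798828, 20.203229904174805), 12.589441299438477)
(array([   2,   31,  747, 3884,  260,  807,  477,   11,    6,   12,    7,
         11,    7,   13,   11,   10,   12,  212,  112]), array([0.08 , 0.082, 0.084, 0.086, 0.088, 0.09 , 0.092, 0.094, 0.096,
       0.098, 0.1  , 0.102, 0.104, 0.106, 0.108, 0.11 , 0.112, 0.114,
       0.116, 0.118]))
```

View pics/c1.png

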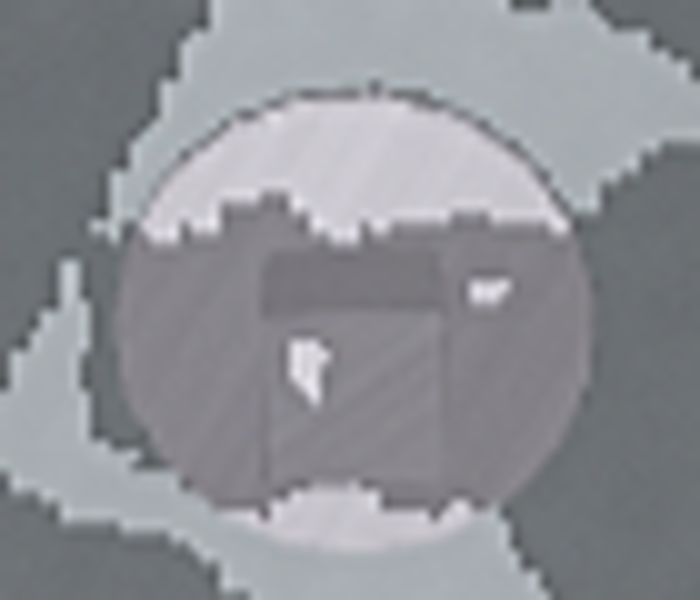

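View pics/c1d.png

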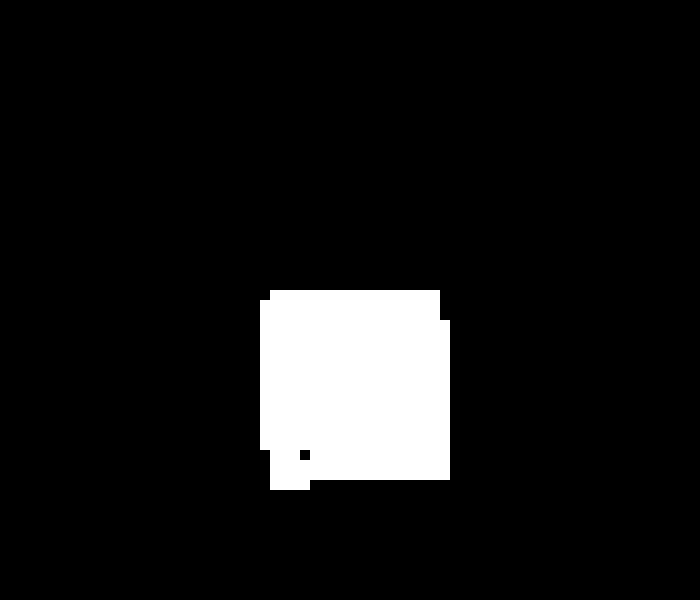

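```bash
cat >> h.py <<'E'
def proj(tag,X):
    z=np.load(f'pics/{tag}.npz'); name=str(z['name']); c=imaging.calibration(name); K=c['camera_matrix']
    T=np.array(c['tool_from_camera']); P=(np.asarray(X)-z['p'])@Ro.from_quat(z['q']).as_matrix()
    P=(P-T[:3,3])@T[:3,:3]; P=P@K.T; return P[:,:2]/P[:,2:]
def fitsq(tag,box,zr,side,ztop,x0):
    from scipy.optimize import minimize
    W=pts(tag); u0,u1,v0,v1=box
    m=((W[...,2]>zr[0])&(W[...,2]<zr[1]))[v0:v1,u0:u1].astype(float)
    S=8
    mb=cv2.resize(m,None,fx=S,fy=S,interpolation=cv2.INTER_NEAREST)
    def cost(p):
        a=np.radians(p[2]); h=side/2
        c=np.array([[-h,-h],[h,-h],[h,h],[-h,h]])@np.array([[np.cos(a),np.sin(a)],[-np.sin(a),np.cos(a)]])+np.array(p[:2])/1000
        uv=proj(tag,np.c_[c,np.full(4,ztop)]); uv=(uv-[u0,v0]+.5)*S
        r=np.zeros(mb.shape,np.uint8); cv2.fillConvexPoly(r,np.round(uv*16).astype(np.int32),1,cv2.LINE_8,4)
        return np.abs(r-mb).sum()/S/S
    best=min((minimize(cost,[x0[0],x0[1],a],method='Nelder-Mead',options=dict(initial_simplex=[[x0[0],x0[1],a],[x0[0]+2,x0[1],a],[x0[0],x0[1]+2,a],[x0[0],x0[1],a+5]])) for a in x0[2]),key=lambda r:r.fun)
    return best.x,best.fun,m.sum()
E
python3 - <<'E'
from h import *
print(fitsq('w1',(220,290,160,220),(.1125,.13),.0195,.1155,(555.3,-131.5,[5,10,15,20])))
print(fitsq('w1',(220,290,160,220),(.1125,.13),.020,.1155,(555.3,-131.5,[5,10,15,20])))
W=pts('w1'); R=W[150:230,210:300].reshape(-1,3)
m=(R[:,2]>.0905)&(R[:,2]<.096); q=R[m]
h=cv2.convexHull(q[:,:2].astype(np.float32)*1000); print(cv2.minEnclosingCircle(h), cv2.fitEllipse(h))
uv=proj('w1',[[.5552,-.1315,.116]]); print(uv)
E
```

```text
(array([ 555.40610033, -131.5840392 ,   14.1653829 ]), np.float64(26.21875), np.float64(333.0))
(array([ 555.41075309, -131.56832746,   13.16515438]), np.float64(19.53125), np.float64(333.0))
((555.466552734375, -132.09767150878906), 27.875730514526367) ((555.4566040039062, -132.0662384033203), (54.85346221923828, 55.26270294189453), 179.71902465820312)
[[254.84172101 198.85506417]]
```

Emit:
move_arm(
  targets=[
    [-15,100,0,0,0,0,85],
    [-15,100,0,0,0,0,85],
    [-15,100,0,0,0,0,85],
    [-15,100,0,0,0,0,85],
    [-15,100,0,0,0,0,85],
  ],
)

```text
t: 2.0
position: [0.5451, -0.0816, 0.2023]
tool_rot: [-0.544, 0.45, -0.452, 0.545]
contact_force: [0.2, 0.3, 1.0]
grip_width: 0.994
```

```bash
python3 - <<'E'
from h import *
im,d=snap('wrist','w2'); print(manip.read_state()['position'])
W=pts('w2'); uv=proj('w2',[[.5554,-.1318,.116]])[0]; print(uv)
u,v=uv.astype(int); b=(u-40,u+40,v-40,v+40)
cv2.imwrite('pics/c2.png',cv2.resize(im[v-35:v+35,u-45:u+45],(720,560),interpolation=cv2.INTER_CUBIC))
for s in (.0195,.02): print(fitsq('w2',b,(.1125,.13),s,.1155,(555.3,-131.5,[5,10,15,20])))
R=W[v-90:v+90,u-90:u+90].reshape(-1,3)
m=(R[:,2]>.0905)&(R[:,2]<.096); q=R[m]
h=cv2.convexHull(q[:,:2].astype(np.float32)*1000); print(cv2.minEnclosingCircle(h))
m=(R[:,2]>.1125);print(cv2.minAreaRect(R[m][:,:2].astype(np.float32)*1000),np.median(R[m][:,2]))
E
```

```text
[ 0.54519089 -0.08146016  0.20240262]
[254.26573886 254.848841  ]
(array([ 555.33599776, -131.36537155,   11.78866113]), np.float64(50.96875), np.float64(571.0))
(array([ 555.09647357, -131.2403518 ,   11.4514838 ]), np.float64(36.921875), np.float64(571.0))
((593.5372314453125, -146.51290893554688), 102.0826416015625)
((555.2190551757812, -131.8357391357422), (19.622177124023438, 20.14665985107422), 11.884896278381348) 0.115691622185697
```

View pics/c2.png

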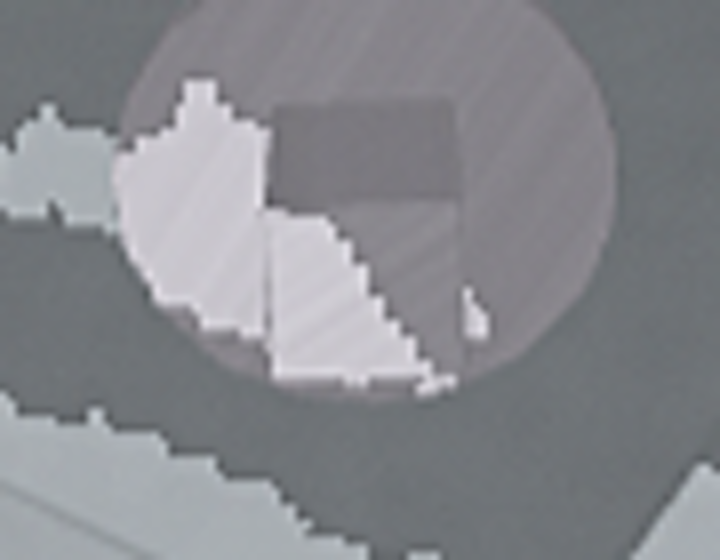

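Emit:
move_arm(
  targets=[
    [-357,0,-48,0,0,0,85],
    [-357,0,-48,0,0,0,85],
    [-357,0,-48,0,0,0,85],
    [-357,0,-48,0,0,0,85],
    [-357,0,-48,0,0,0,85],
    [-357,0,-48,0,0,0,85],
    [-357,0,-48,0,0,0,85],
    [-357,0,-48,0,0,0,85],
    [-357,0,-48,0,0,0,85],
    [-357,0,-48,0,0,0,85],
  ],
)

```text
t: 3.05
position: [0.432, 0.2595, 0.2029]
tool_rot: [-0.544, 0.449, -0.452, 0.546]
contact_force: [0.5, 0.4, -0.1]
grip_width: 0.999
```

```bash
python3 - <<'E'
from h import *
im,d=snap('wrist','w3'); print(manip.read_state()['position'],manip.read_state()['joints'])
W=pts('w3'); R=W[:300,100:400].reshape(-1,3)
m=(R[:,2]>.042)&(R[:,2]<.052)&(R[:,0]>.40)&(R[:,1]<.27); q=R[m]
print(cv2.minAreaRect(q[:,:2].astype(np.float32)*1000),np.median(q[:,2]))
uv=proj('w3',[np.r_[q[:,:2].mean(0),.046]])[0].astype(int);print(uv)
u,v=uv
print(fitsq('w3',(u-70,u+70,v-70,v+70),(.0435,.052),.04,.0455,(q[:,0].mean()*1000,q[:,1].mean()*1000,[0,5,10,15,20])))
m=(R[:,2]>.081)&(R[:,2]<.1);print('knob',R[m].mean(0))
E
```

```text
[0.43210189 0.25906915 0.20261171] [ 0.38930409  0.327165    1.63007757 -0.00247723  1.18006123  0.2029152 ]
((434.19036865234375, 181.1958465576172), (149.08116149902344, 51.54561996459961), 80.77519989013672) 0.04579854826277391
[242 237]
(array([441.9312481 , 228.95225854, -75.82312094]), np.float64(1278.171875), np.float64(2752.0))
knob [0.37229317 0.28194559 0.08477344]
```

View pics/w3.png

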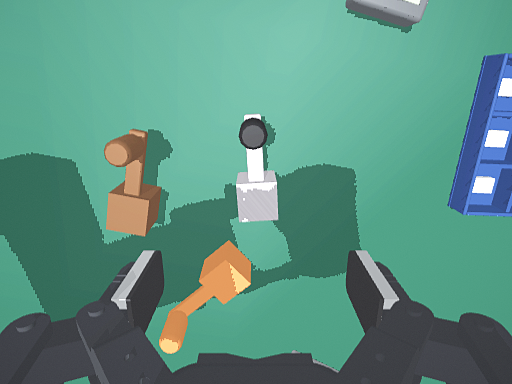

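```bash
python3 - <<'E'
from h import *
W=pts('w3'); R=W[165:230,228:285].reshape(-1,3)
m=(R[:,2]>.042)&(R[:,2]<.052); q=R[m]
print(cv2.minAreaRect(q[:,:2].astype(np.float32)*1000),np.median(q[:,2]))
print(fitsq('w3',(228,285,165,230),(.0435,.052),.04,.0455,(438,224,[0,5,10,15,20])))
print(fitsq('w3',(228,285,165,230),(.0435,.052),.0405,.0455,(438,224,[0,5,10,15,20])))
R=W[110:160,230:280].reshape(-1,3)
m=(R[:,2]>.081)&(R[:,2]<.1);print('knob',R[m].mean(0),cv2.minEnclosingCircle(R[m][:,:2].astype(np.float32)*1000))
z=np.load('pics/w3.npz');M=Ro.from_quat(z['q']).as_matrix();print(M.round(4))
# any neighbor obstacles: points above .0 near pads
hub=np.array([.438,.224]);
P=W.reshape(-1,3); L=(P-np.r_[hub,0])@M
for sgn in (-1,1):
    k=(P[:,2]>.006)&(abs(L[:,0])<.025)&(sgn*L[:,2]>.025)&(sgn*L[:,2]<.075)&(P[:,2]<.12); print(sgn,k.sum())
E
```

```text
((442.1451416015625, 228.720947265625), (39.920528411865234, 40.7330207824707), 14.245375633239746) 0.045785494910753746
(array([441.93677938, 228.96568863,  14.14440069]), np.float64(57.171875), np.float64(1531.0))
(array([441.91503921, 228.95856389,  13.90818939]), np.float64(58.75), np.float64(1531.0))
knob [0.42434737 0.29908947 0.0848033 ] ((424.4461364746094, 298.566650390625), 11.82483959197998)
[[ 1.874e-01  5.400e-03  9.823e-01]
 [-9.823e-01 -3.000e-04  1.874e-01]
 [ 1.400e-03 -1.000e+00  5.300e-03]]
-1 0
1 19
```

Emit:
move_arm(
  targets=[
    [31,40,3,0,-3.3,0,85],
    [31,90,3,0,-3.3,0,85],
    [31,130,3,0,-3.3,0,85],
    [31,160,3,0,-3.3,0,85],
    [31,180,3,0,-3.3,0,85],
    [31,191,3,0,-3.3,0,85],
    [31,191,3,0,-3.3,0,85],
    [31,191,3,0,-3.3,0,85],
  ],
)

```text
t: 3.9
position: [0.4427, 0.2287, 0.0125]
tool_rot: [-0.556, 0.434, -0.437, 0.558]
contact_force: [0.1, 0.5, 0.8]
grip_width: 0.998
```

```bash
python3 - <<'E'
from h import *
im,d=snap('wrist','w4'); s=manip.read_state(); M=Ro.from_quat(s['tool_rot']).as_matrix();print(s['position'],M.round(4))
print((M.T@(np.array([.44195,.2289,.012])-s['position'])*1000).round(1))
E
```

```text
[0.44282958 0.22894247 0.01280533] [[ 2.417e-01  6.900e-03  9.703e-01]
 [-9.703e-01  1.000e-04  2.417e-01]
 [ 1.500e-03 -1.000e+00  6.700e-03]]
[-0.2  0.8 -0.9]
```

View pics/w4.png

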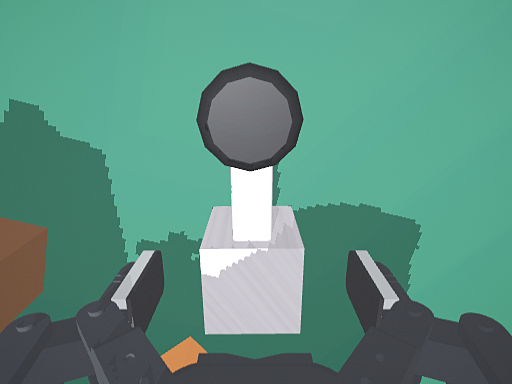

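Emit:
move_arm(
  targets=[
    [0,5,-1,0,0,0,85],
    [0,5,-1,0,0,0,45],
    [0,5,-1,0,0,0,30],
    [0,5,-1,0,0,0,25],
    [0,5,-1,0,0,0,25],
    [0,5,-1,0,0,0,25],
    [0,5,-1,0,0,0,25],
  ],
)

```text
t: 4.65
position: [0.4419, 0.2288, 0.0082]
tool_rot: [-0.556, 0.433, -0.437, 0.559]
contact_force: [-1.0, -0.7, 5.5]
grip_width: 0.458
```

```bash
python3 - <<'E'
from h import *
im,d=snap('wrist','w5'); st()
E
```

```text
t 4.7
joints [ 0.3249  0.5916  1.855  -0.0032  0.6882  0.0831]
qd [ 0.      0.0006 -0.0003 -0.0007  0.0007  0.0006]
joint_efforts [-2.06900e-01 -4.34168e+01 -1.44425e+01 -3.65000e-02 -5.97200e-01
  7.30000e-03]
position [0.4419 0.2288 0.0082]
tool_rot [-0.5556  0.4334 -0.4373  0.5588]
contact_force [-1.1702  0.0188  6.3738]
wrist_torque [-0.0818  0.3527  0.038 ]
grip_width 0.4597
```

View pics/w5.png

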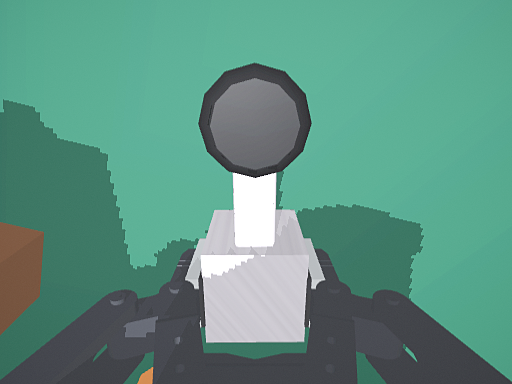

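Emit:
move_arm(
  targets=[
    [0,-50,0,0,0,0,25],
    [10,-100,0,0,0,0,25],
    [40,-140,2,0,0,0,25],
    [80,-150,5,0,2,0,25],
    [125,-150,8,0,2,0,25],
    [170,-150,10,0,2,0,25],
    [215,-150,13,0,2,0,25],
    [260,-150,16,0,2,0,25],
    [305,-150,19,0,2,0,25],
    [345,-150,21,0,2,0,25],
  ],
)

```text
t: 5.7
position: [0.5446, -0.103, 0.1581]
tool_rot: [-0.548, 0.444, -0.447, 0.551]
contact_force: [0.1, 0.7, -3.3]
grip_width: 0.46
```

```bash
python3 - <<'E'
from h import *
s=manip.read_state(); M=Ro.from_quat(s['tool_rot']).as_matrix();print(s['position'],M.round(4),s['contact_force'],s['qd'].round(2) if hasattr(s['qd'],'round') else s['qd'])
print((M.T@(np.array([.5552,-.1317,.150])-s['position'])*1000).round(1), np.degrees(np.arctan2(M[1,2],M[0,2])))
E
```

```text
[ 0.54457853 -0.10300989  0.15809774] [[ 2.072e-01  5.900e-03  9.783e-01]
 [-9.783e-01  6.000e-04  2.072e-01]
 [ 6.000e-04 -1.000e+00  5.900e-03]] [ 0.07302434  0.69057738 -3.34129434] [-0.61  0.29 -0.49  0.01  0.2  -0.61]
[30.3  8.1  4.4] 11.960675635683335
```

Emit:
move_arm(
  targets=[
    [30,8,4.4,0,0,0,25],
    [30,8,4.4,0,0,0,25],
    [30,8,4.4,0,0,0,25],
    [30,8,4.4,0,0,0,25],
  ],
)

```text
t: 6.1
position: [0.5546, -0.1304, 0.1497]
tool_rot: [-0.548, 0.444, -0.446, 0.551]
contact_force: [0.0, 0.8, -3.5]
grip_width: 0.464
```

```bash
python3 - <<'E'
from h import *
for n in ['side','scene','wrist']: snap(n,n+'6')
s=manip.read_state(); M=Ro.from_quat(s['tool_rot']).as_matrix();print(s['position'],s['contact_force'],s['wrist_torque'])
print((M.T@(np.array([.5552,-.1317,.150])-s['position'])*1000).round(1), np.degrees(np.arctan2(M[1,2],M[0,2])))
a=cv2.imread('pics/side6.png'); b=cv2.imread('pics/scene6.png'); c=cv2.imread('pics/wrist6.png')
o=np.zeros((600,800,3),np.uint8)
o[:300,:400]=cv2.resize(a[190:265,225:325],(400,300),interpolation=cv2.INTER_CUBIC)
o[:300,400:]=cv2.resize(b[170:245,165:265],(400,300),interpolation=cv2.INTER_CUBIC)
o[300:,:400]=cv2.resize(c,(400,300))
cv2.imwrite('pics/c6.png',o)
E
```

```text
[ 0.55501643 -0.13031511  0.15035927] [-0.07950621  0.07227144 -4.04633274] [-0.07249557 -0.03404105 -0.0181963 ]
[ 1.4  0.4 -0.1] 12.050729966569818
```

View pics/c6.png

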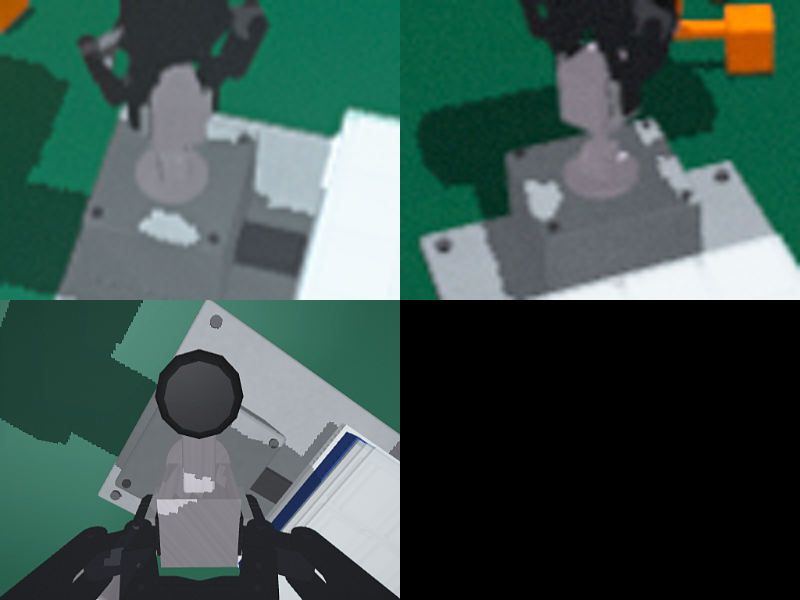

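Emit:
move_arm(
  targets=[
    [1.4,10,0,0,0,0,25],
    [1.4,18,0,0,0,0,25],
    [1.4,22,0,0,0,0,25],
    [1.4,25,0,0,0,0,25],
    [1.4,27,0,0,0,0,25],
    [1.4,28,0,0,0,0,25],
  ],
)

```text
t: 6.85
position: [0.5555, -0.1317, 0.1222]
tool_rot: [-0.548, 0.443, -0.446, 0.551]
contact_force: [0.1, 0.2, -3.9]
grip_width: 0.459
```

Past the rim height with no added force, so I keep going slowly.

Emit:
move_arm(
  targets=[
    [0,1,0,0,0,0,25],
    [0,2,0,0,0,0,25],
    [0,3,0,0,0,0,25],
    [0,4,0,0,0,0,25],
  ],
)

```text
t: 7.25
position: [0.5556, -0.1317, 0.1182]
tool_rot: [-0.548, 0.443, -0.446, 0.551]
contact_force: [0.5, -0.4, -3.4]
grip_width: 0.465
```

Emit:
move_arm(
  targets=[
    [0,2,0,0,0,0,25],
    [0,4,0,0,0,0,25],
    [0,6,0,0,0,0,25],
    [0,8,0,0,0,0,25],
  ],
)

```text
t: 7.65
position: [0.5556, -0.1317, 0.11]
tool_rot: [-0.548, 0.443, -0.446, 0.551]
contact_force: [0.3, 0.1, -4.0]
grip_width: 0.462
```

Emit:
move_arm(
  targets=[
    [0,2,0,0,0,0,25],
    [0,4,0,0,0,0,25],
    [0,6,0,0,0,0,25],
    [0,8,0,0,0,0,25],
    [0,9,0,0,0,0,25],
    [0,10,0,0,0,0,25],
  ],
)

```text
t: 8.25
position: [0.5556, -0.1317, 0.1003]
tool_rot: [-0.548, 0.443, -0.446, 0.551]
contact_force: [-3.2, 0.2, 5.3]
grip_width: 0.463
```

Emit:
move_arm(
  targets=[
    [0,0.7,0,0,0,0,25],
    [0,0.7,0,0,0,0,45],
    [0,0,0,0,0,0,65],
    [0,0,0,0,0,0,65],
    [0,-20,0,0,0,0,65],
    [0,-60,0,0,0,0,65],
    [0,-90,0,0,0,0,65],
    [-20,-100,0,0,0,0,65],
    [-35,-100,0,0,0,0,65],
    [-35,-100,0,0,0,0,65],
  ],
)

```text
t: 9.25
position: [0.5471, -0.0957, 0.1998]
tool_rot: [-0.549, 0.443, -0.445, 0.552]
contact_force: [0.4, -0.7, -0.6]
grip_width: 0.761
```

```bash
python3 - <<'E'
from h import *
im,d=snap('wrist','w7'); snap('side','side7'); s=manip.read_state(); M=Ro.from_quat(s['tool_rot']).as_matrix();print(s['position'],M.round(4))
W=pts('w7'); 
k=proj('w7',[[.5552+.072*np.cos(np.radians(102)),-.1317+.072*np.sin(np.radians(102)),.178],[.5552,-.1317,.138]]).astype(int);print(k)
for (u,v),lo,hi in zip(k,(.174,.134),(.185,.142)):
    R=W[max(0,v-60):v+60,max(0,u-60):u+60].reshape(-1,3); m=(R[:,2]>lo)&(R[:,2]<hi); q=R[m]
    if m.sum()>20: print(m.sum(),np.median(q[:,2]),cv2.minAreaRect(q[:,:2].astype(np.float32)*1000),cv2.minEnclosingCircle(q[:,:2].astype(np.float32)*1000))
E
```

```text
[ 0.54726314 -0.09720754  0.19913201] [[ 2.098e-01  4.000e-03  9.777e-01]
 [-9.778e-01  8.000e-04  2.098e-01]
 [ 0.000e+00 -1.000e+00  4.100e-03]]
[[254 172]
 [253 254]]
1349 0.17735978959040766 ((540.6798095703125, -60.99650955200195), (22.715808868408203, 22.715106964111328), 26.583786010742188) ((540.7335815429688, -61.13731002807617), 11.865400314331055)
2863 0.13776140534190226 ((555.9671020507812, -131.33316040039062), (40.121978759765625, 40.93146896362305), 12.364691734313965) ((555.9389038085938, -131.38006591796875), 27.976348876953125)
```

View pics/w7.png

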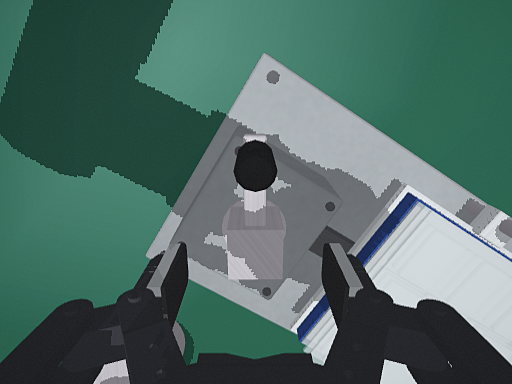

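Emit:
move_arm(
  targets=[
    [-37,0,1,0,0,0,65],
    [-37,5,1,0,0,0,65],
    [-37,30,1,0,0,0,65],
    [-37,50,1,0,0,0,65],
    [-37,57,1,0,0,0,65],
    [-37,57,1,0,0,0,35],
    [-37,57,1,0,0,0,20],
    [-37,57,1,0,0,0,15],
    [-37,57,1,0,0,0,15],
    [-37,57,1,0,0,0,15],
  ],
)

```text
t: 10.35
position: [0.5412, -0.061, 0.143]
tool_rot: [-0.549, 0.443, -0.446, 0.551]
contact_force: [0.7, -1.3, 1.8]
grip_width: 0.263
```

```bash
python3 - <<'E'
from h import *
im,d=snap('wrist','w8'); st()
E
```

```text
t 10.4
joints [-0.2539  0.4598  1.6021  0.002   1.074  -0.4662]
qd [-0.0005  0.0023  0.0016  0.0004 -0.0026  0.0006]
joint_efforts [ 7.42000e-02 -4.52307e+01 -2.09835e+01  1.24300e-01  7.16000e-02
  2.00000e-04]
position [ 0.5412 -0.0609  0.143 ]
tool_rot [-0.5486  0.4429 -0.446   0.5513]
contact_force [0.7384 0.48   3.6336]
wrist_torque [-0.1391 -0.0447 -0.0276]
grip_width 0.2645
```

View pics/w8.png

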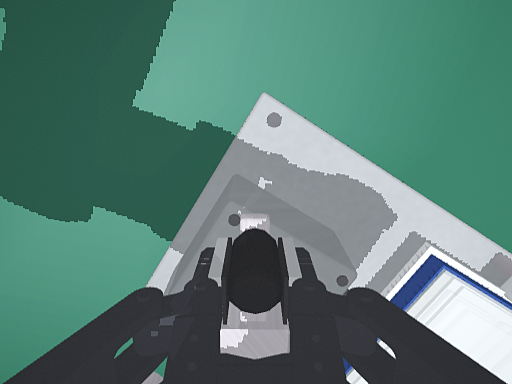

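```bash
cat >> h.py <<'E'
C=np.array([.5557,-.1315]); RK=.072
def rows(ths,zt=.1425,C=C,r=RK,yaw=None):
    s=manip.read_state(); p=s['position']; M=Ro.from_quat(s['tool_rot']).as_matrix()
    d=np.array(p[:2])-C; print('t',s['t'],'now ang',np.degrees(np.arctan2(d[1],d[0])).round(2),'r',(np.hypot(*d)*1000).round(2),'z',round(p[2],4),'grip',round(s['grip_width'],3))
    f=s['contact_force']; a=np.arctan2(d[1],d[0]); print('Frad',round(f[0]*np.cos(a)+f[1]*np.sin(a),1),'Ftan(resist cw +)',round(-f[0]*np.sin(a)+f[1]*np.cos(a),1),'fz',round(f[2],1))
    out=[]
    for t in ths:
        a=np.radians(t); X=np.r_[C+r*np.array([np.cos(a),np.sin(a)]),zt]
        out.append([*(M.T@(X-p)*1000).round(1).tolist(),0,0,0,15])
    print(out)
E
python3 - <<'E'
from h import *
rows([100,97,93,88,82,75,68,61,55,50])
E
```

```text
t 10.4 now ang 101.58 r 72.02 z 0.143 grip 0.265
Frad 0.3 Ftan(resist cw +) -0.8 fz 3.6
[[0.1, 0.5, 2.0, 0, 0, 0, 15], [0.3, 0.5, 5.7, 0, 0, 0, 15], [0.9, 0.5, 10.7, 0, 0, 0, 15], [2.2, 0.6, 16.9, 0, 0, 0, 15], [4.4, 0.6, 24.1, 0, 0, 0, 15], [7.9, 0.7, 32.1, 0, 0, 0, 15], [12.4, 0.7, 39.7, 0, 0, 0, 15], [17.8, 0.8, 46.7, 0, 0, 0, 15], [23.0, 0.8, 52.1, 0, 0, 0, 15], [27.8, 0.8, 56.1, 0, 0, 0, 15]]
```

Emit:
move_arm(
  targets=[
    [0.1,0,2.0,0,0,0,15],
    [0.3,0,5.7,0,0,0,15],
    [0.9,0,10.7,0,0,0,15],
    [2.2,0,16.9,0,0,0,15],
    [4.4,0,24.1,0,0,0,15],
    [7.9,0,32.1,0,0,0,15],
    [12.4,0,39.7,0,0,0,15],
    [17.8,0,46.7,0,0,0,15],
    [23.0,0,52.1,0,0,0,15],
    [27.8,0,56.1,0,0,0,15],
  ],
)

```text
t: 11.4
position: [0.6005, -0.0761, 0.1429]
tool_rot: [-0.549, 0.444, -0.444, 0.551]
contact_force: [-8.2, -0.0, 3.8]
grip_width: 0.264
```

```bash
python3 - <<'E'
from h import *
rows([46,39,31,23,15,7,-1,-9,-17,-24],.143)
E
```

```text
t 11.4 now ang 51.0 r 71.24 z 0.1429 grip 0.264
Frad -5.1 Ftan(resist cw +) 6.3 fz 3.8
[[4.6, -0.1, 4.3, 0, 0, 0, 15], [12.2, -0.1, 8.8, 0, 0, 0, 15], [21.4, -0.2, 12.7, 0, 0, 0, 15], [31.1, -0.2, 15.2, 0, 0, 0, 15], [41.1, -0.2, 16.5, 0, 0, 0, 15], [51.1, -0.2, 16.3, 0, 0, 0, 15], [61.1, -0.2, 14.7, 0, 0, 0, 15], [70.7, -0.2, 11.7, 0, 0, 0, 15], [79.8, -0.2, 7.4, 0, 0, 0, 15], [87.2, -0.2, 2.7, 0, 0, 0, 15]]
```

Emit:
move_arm(
  targets=[
    [4.6,0,4.3,0,0,0,15],
    [12.2,0,8.8,0,0,0,15],
    [21.4,0,12.7,0,0,0,15],
    [31.1,0,15.2,0,0,0,15],
    [41.1,0,16.5,0,0,0,15],
    [51.1,0,16.3,0,0,0,15],
    [61.1,0,14.7,0,0,0,15],
    [70.7,0,11.7,0,0,0,15],
    [79.8,0,7.4,0,0,0,15],
    [87.2,0,2.7,0,0,0,15],
  ],
)

```text
t: 12.4
position: [0.6222, -0.1592, 0.143]
tool_rot: [-0.549, 0.445, -0.444, 0.552]
contact_force: [0.7, 5.8, 2.9]
grip_width: 0.268
```

```bash
python3 - <<'E'
from h import *
rows([-29,-37,-45,-53,-61,-69,-77,-85,-93,-100],.143)
E
```

```text
t 12.4 now ang -22.62 r 72.0 z 0.143 grip 0.268
Frad -1.6 Ftan(resist cw +) 5.6 fz 2.9
[[6.3, -0.0, -4.9, 0, 0, 0, 15], [13.4, -0.1, -12.1, 0, 0, 0, 15], [19.4, -0.1, -20.1, 0, 0, 0, 15], [24.3, -0.2, -28.9, 0, 0, 0, 15], [27.8, -0.2, -38.3, 0, 0, 0, 15], [30.1, -0.3, -48.1, 0, 0, 0, 15], [30.9, -0.3, -58.1, 0, 0, 0, 15], [30.4, -0.3, -68.1, 0, 0, 0, 15], [28.4, -0.3, -78.0, 0, 0, 0, 15], [25.6, -0.3, -86.3, 0, 0, 0, 15]]
```

Emit:
move_arm(
  targets=[
    [6.3,0,-4.9,0,0,0,15],
    [13.4,0,-12.1,0,0,0,15],
    [19.4,0,-20.1,0,0,0,15],
    [24.3,0,-28.9,0,0,0,15],
    [27.8,0,-38.3,0,0,0,15],
    [30.1,0,-48.1,0,0,0,15],
    [30.9,0,-58.1,0,0,0,15],
    [30.4,0,-68.1,0,0,0,15],
    [28.4,0,-78.0,0,0,0,15],
    [25.6,0,-86.3,0,0,0,15],
  ],
)

```text
t: 13.4
position: [0.543, -0.2035, 0.1432]
tool_rot: [-0.549, 0.444, -0.445, 0.551]
contact_force: [5.0, -2.8, 1.2]
grip_width: 0.265
```

```bash
python3 - <<'E'
from h import *
rows([-105,-113,-121,-129,-137,-145,-153,-161,-169,-176],.143)
E
```

```text
t 13.4 now ang -100.02 r 73.12 z 0.1432 grip 0.265
Frad 1.9 Ftan(resist cw +) 5.4 fz 1.2
[[-3.6, 0.2, -5.3, 0, 0, 0, 15], [-8.8, 0.1, -13.9, 0, 0, 0, 15], [-15.2, 0.1, -21.7, 0, 0, 0, 15], [-22.5, 0.1, -28.5, 0, 0, 0, 15], [-30.8, 0.1, -34.2, 0, 0, 0, 15], [-39.7, 0.1, -38.8, 0, 0, 0, 15], [-49.2, 0.1, -42.0, 0, 0, 0, 15], [-59.1, 0.1, -43.9, 0, 0, 0, 15], [-69.1, 0.1, -44.4, 0, 0, 0, 15], [-77.9, 0.1, -43.7, 0, 0, 0, 15]]
```

```bash
sed -i 's/^C=.*; RK/C=np.array([.5556,-.1321]); RK/' h.py; python3 - <<'E'
from h import *
rows([-105,-113,-121,-129,-137,-145,-153,-161,-169,-176],.143)
E
```

```text
t 13.4 now ang -100.03 r 72.51 z 0.1432 grip 0.265
Frad 1.9 Ftan(resist cw +) 5.4 fz 1.2
[[-3.1, 0.2, -5.5, 0, 0, 0, 15], [-8.3, 0.1, -14.1, 0, 0, 0, 15], [-14.6, 0.1, -21.9, 0, 0, 0, 15], [-22.0, 0.1, -28.7, 0, 0, 0, 15], [-30.2, 0.1, -34.5, 0, 0, 0, 15], [-39.2, 0.1, -39.0, 0, 0, 0, 15], [-48.7, 0.1, -42.2, 0, 0, 0, 15], [-58.5, 0.1, -44.1, 0, 0, 0, 15], [-68.6, 0.1, -44.6, 0, 0, 0, 15], [-77.3, 0.1, -43.9, 0, 0, 0, 15]]
```

Emit:
move_arm(
  targets=[
    [-3.1,0,-5.5,0,0,0,15],
    [-8.3,0,-14.1,0,0,0,15],
    [-14.6,0,-21.9,0,0,0,15],
    [-22.0,0,-28.7,0,0,0,15],
    [-30.2,0,-34.5,0,0,0,15],
    [-39.2,0,-39.0,0,0,0,15],
    [-48.7,0,-42.2,0,0,0,15],
    [-58.5,0,-44.1,0,0,0,15],
    [-68.6,0,-44.6,0,0,0,15],
    [-77.3,0,-43.9,0,0,0,15],
  ],
)

```text
t: 14.4
position: [0.4829, -0.1365, 0.1431]
tool_rot: [-0.549, 0.444, -0.445, 0.551]
contact_force: [-1.0, -5.3, 2.9]
grip_width: 0.264
```

```bash
python3 - <<'E'
from h import *
rows(np.array([179,171,163,155,147,139,131,123,116,110])-0,.143)
E
```

```text
t 14.4 now ang -176.54 r 72.85 z 0.1431 grip 0.264
Frad 1.4 Ftan(resist cw +) 5.2 fz 2.9
[[-5.4, 0.1, 1.9, 0, 0, 0, 15], [-15.0, 0.2, 4.9, 0, 0, 0, 15], [-24.1, 0.2, 9.1, 0, 0, 0, 15], [-32.5, 0.2, 14.6, 0, 0, 0, 15], [-40.0, 0.2, 21.2, 0, 0, 0, 15], [-46.6, 0.3, 28.8, 0, 0, 0, 15], [-52.1, 0.3, 37.3, 0, 0, 0, 15], [-56.3, 0.3, 46.4, 0, 0, 0, 15], [-58.9, 0.4, 54.8, 0, 0, 0, 15], [-60.3, 0.4, 62.2, 0, 0, 0, 15]]
```

Emit:
move_arm(
  targets=[
    [-5.5,0,1.9,0,0,0,15],
    [-15.0,0,4.9,0,0,0,15],
    [-24.1,0,9.1,0,0,0,15],
    [-32.5,0,14.6,0,0,0,15],
    [-40.0,0,21.2,0,0,0,15],
    [-46.6,0,28.8,0,0,0,15],
    [-52.1,0,37.3,0,0,0,15],
    [-56.3,0,46.4,0,0,0,15],
    [-58.9,0,54.8,0,0,0,15],
    [-60.3,0,62.2,0,0,0,15],
  ],
)

```text
t: 15.4
position: [0.53, -0.0643, 0.1429]
tool_rot: [-0.55, 0.445, -0.443, 0.55]
contact_force: [-4.6, -7.7, 4.5]
grip_width: 0.266
```

```bash
sed -i 's/^C=.*; RK/C=np.array([.5553,-.1321]); RK/' h.py; python3 - <<'E'
from h import *
rows(np.array([107,103,99,95,91,86,81,76,72,69])-0,.143)
snap('side','side9');snap('scene','scene9')
for a,b in (('side0','side9'),('scene0','scene9')):
    for t in (a,b):
        R=pts(t).reshape(-1,3); c=np.array([.554,-.132]); e=np.array([np.cos(np.radians(-20)),np.sin(np.radians(-20))]); n=np.array([-e[1],e[0]])
        x=(R[:,:2]-c)@e; y=(R[:,:2]-c)@n; m=(x>.13)&(x<.29)&(abs(y)<.08)&(R[:,2]>.05); print(t,m.sum(),np.median(R[m][:,2]))
a=cv2.imread('pics/side9.png'); b=cv2.imread('pics/scene9.png')
o=np.zeros((600,800,3),np.uint8)
o[:,:400]=cv2.resize(a[180:330,290:390],(400,600),interpolation=cv2.INTER_CUBIC)
o[:300,400:]=cv2.resize(b[215:320,165:305],(400,300),interpolation=cv2.INTER_CUBIC)
cv2.imwrite('pics/c9.png',o)
E
```

```text
t 15.4 now ang 110.49 r 72.41 z 0.1429 grip 0.266
Frad -5.6 Ftan(resist cw +) 7.0 fz 4.5
[[-0.1, -0.1, 4.4, 0, 0, 0, 15], [-0.3, -0.1, 9.4, 0, 0, 0, 15], [-0.2, -0.1, 14.5, 0, 0, 0, 15], [0.2, -0.1, 19.5, 0, 0, 0, 15], [1.0, -0.1, 24.4, 0, 0, 0, 15], [2.5, -0.1, 30.5, 0, 0, 0, 15], [4.5, -0.2, 36.5, 0, 0, 0, 15], [7.0, -0.2, 42.2, 0, 0, 0, 15], [9.4, -0.2, 46.7, 0, 0, 0, 15], [11.4, -0.2, 49.9, 0, 0, 0, 15]]
side0 2412 0.10107243275433202
side9 2435 0.11557948197553489
scene0 2824 0.10006994271240943
scene9 2854 0.11453521067154948
```

View pics/c9.png

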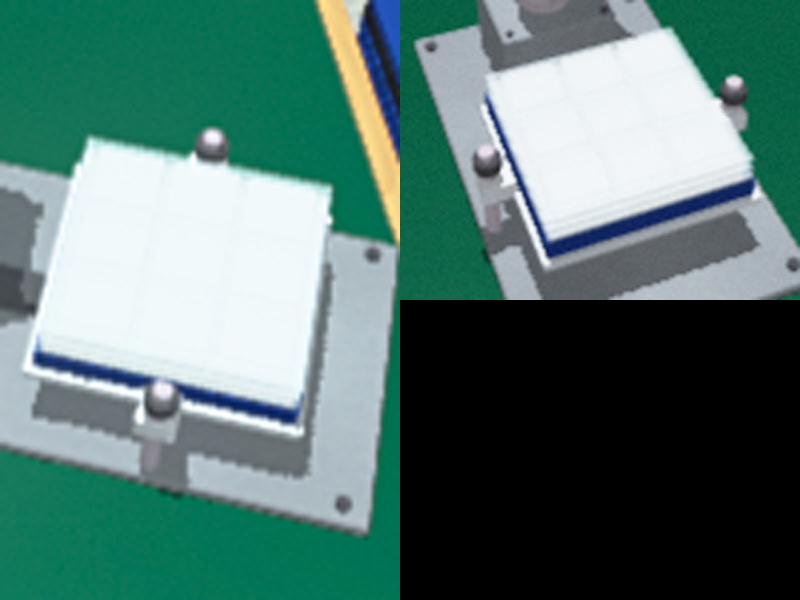

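Emit:
move_arm(
  targets=[
    [-0.1,0,4.4,0,0,0,15],
    [-0.3,0,9.4,0,0,0,15],
    [-0.2,0,14.5,0,0,0,15],
    [0.2,0,19.5,0,0,0,15],
    [1.0,0,24.4,0,0,0,15],
    [2.5,0,30.5,0,0,0,15],
    [4.5,0,36.5,0,0,0,15],
    [7.0,0,42.2,0,0,0,15],
    [9.4,0,46.7,0,0,0,15],
    [11.4,0,49.9,0,0,0,15],
  ],
)

```text
t: 16.5
position: [0.5797, -0.064, 0.1426]
tool_rot: [0.551, -0.446, 0.442, -0.55]
contact_force: [-7.8, -2.3, 8.1]
grip_width: 0.265
```

```bash
python3 - <<'E'
from h import *
rows([65,62,59,56,53,50],.143)
E
```

```text
t 16.5 now ang 70.27 r 72.31 z 0.1426 grip 0.265
Frad -4.8 Ftan(resist cw +) 6.6 fz 8.1
[[4.0, -0.5, 5.3, 0, 0, 0, 15], [6.4, -0.5, 8.2, 0, 0, 0, 15], [8.9, -0.5, 11.0, 0, 0, 0, 15], [11.5, -0.5, 13.7, 0, 0, 0, 15], [14.3, -0.6, 16.3, 0, 0, 0, 15], [17.2, -0.6, 18.6, 0, 0, 0, 15]]
```

Emit:
move_arm(
  targets=[
    [4.0,-0.5,5.3,0,0,0,15],
    [6.4,-0.6,8.2,0,0,0,15],
    [8.9,-0.7,11.0,0,0,0,15],
    [11.5,-0.7,13.7,0,0,0,15],
    [14.3,-0.7,16.3,0,0,0,15],
    [17.2,-0.7,18.6,0,0,0,15],
  ],
)

```text
t: 17.1
position: [0.5992, -0.0749, 0.1428]
tool_rot: [0.551, -0.448, 0.439, -0.55]
contact_force: [-7.0, 2.7, 6.4]
grip_width: 0.263
```

```bash
cat >> h.py <<'E'
def tilt():
    s=manip.read_state(); M=Ro.from_quat(s['tool_rot']).as_matrix()
    print('tooly',M[:,1].round(4),'corr rotvec deg', np.degrees(np.cross([0,1,0],M.T@[0,0,-1])).round(2),'yawz',np.degrees(np.arctan2(M[1,2],M[0,2])).round(2),'tq',np.round(s['wrist_torque'],2))
E
python3 - <<'E'
from h import *
tilt()
rows([48,45,42,39,36,33,30,27,24,21],.1432)
E
```

```text
tooly [-0.0113  0.0062 -0.9999] corr rotvec deg [ 0.56  0.   -0.49] yawz 12.24 tq [ 0.32  1.19 -0.03]
t 17.1 now ang 52.46 r 72.08 z 0.1428 grip 0.263
Frad -2.1 Ftan(resist cw +) 7.2 fz 6.4
[[4.5, -0.5, 3.4, 0, 0, 0, 15], [7.6, -0.6, 5.5, 0, 0, 0, 15], [10.8, -0.6, 7.5, 0, 0, 0, 15], [14.1, -0.7, 9.2, 0, 0, 0, 15], [17.5, -0.7, 10.9, 0, 0, 0, 15], [21.0, -0.7, 12.3, 0, 0, 0, 15], [24.6, -0.8, 13.5, 0, 0, 0, 15], [28.2, -0.8, 14.6, 0, 0, 0, 15], [31.9, -0.9, 15.4, 0, 0, 0, 15], [35.6, -0.9, 16.1, 0, 0, 0, 15]]
```

```bash
python3 - <<'E'
from h import *
a=cv2.imread('pics/side9.png'); b=cv2.imread('pics/scene9.png'); a0=cv2.imread('pics/side0.png'); b0=cv2.imread('pics/scene0.png')
o=np.zeros((600,800,3),np.uint8)
f=lambda im,r,c:cv2.resize(im[r:r+30,c:c+40],(400,300),interpolation=cv2.INTER_CUBIC)
o[:300,:400]=f(b0,265,175);o[:300,400:]=f(b,265,175);o[300:,:400]=f(a0,272,310);o[300:,400:]=f(a,272,310)
cv2.imwrite('pics/c10.png',o)
for t in ('scene9','side9'):
    W=pts(t); R=W.reshape(-1,3); c=np.array([.5553,-.132]); e=np.array([np.cos(np.radians(-20)),np.sin(np.radians(-20))]); n=np.array([-e[1],e[0]])
    x=(R[:,:2]-c)@e; y=(R[:,:2]-c)@n
    for sg in (-1,1):
        m=(abs(x-.21)<.03)&(abs(y-sg*.118)<.016)&(R[:,2]>.02)
        print(t,sg,m.sum(),np.sort(R[m][:,2]*1000).round(0).astype(int).tolist())
E
```

```text
scene9 -1 251 [21, 22, 23, 23, 24, 25, 26, 26, 26, 27, 28, 28, 31, 31, 32, 32, 32, 32, 33, 34, 35, 36, 36, 36, 36, 36, 37, 38, 39, 40, 40, 40, 40, 42, 43, 44, 46, 46, 46, 48, 57, 58, 59, 59, 59, 59, 60, 60, 60, 61, 61, 61, 61, 62, 62, 62, 63, 63, 64, 64, 64, 64, 64, 65, 65, 65, 66, 66, 66, 67, 67, 67, 68, 68, 68, 69, 69, 69, 70, 70, 70, 71, 71, 71, 72, 72, 72, 72, 73, 73, 73, 74, 74, 74, 74, 74, 74, 74, 74, 75, 75, 75, 75, 75, 75, 75, 75, 75, 75, 76, 76, 76, 76, 76, 76, 76, 76, 77, 77, 77, 77, 77, 77, 77, 77, 77, 77, 77, 77, 77, 77, 78, 78, 78, 78, 78, 78, 78, 78, 78, 78, 78, 78, 78, 78, 79, 79, 79, 79, 79, 79, 80, 80, 81, 81, 82, 88, 89, 89, 90, 90, 90, 90, 91, 91, 92, 92, 93, 93, 94, 94, 95, 96, 96, 96, 96, 96, 97, 97, 97, 98, 98, 98, 98, 99, 99, 99, 99, 100, 100, 100, 100, 100, 100, 100, 100, 101, 101, 101, 101, 101, 101, 101, 101, 101, 101, 101, 101, 101, 102, 102, 102, 102, 102, 102, 102, 102, 102, 103, 103, 103, 103, 104, 104, 104, 105, 106, 106, 106, 106, 106, 106, 107, 107, 107, 108, 108, 108, 108, 108, 108, 108, 109, 109, 109, 110, 110, 110, 110, 111, 113]
scene9 1 144 [57, 
[... 1031 characters left out ...]
, 79, 79, 79, 79, 80, 80, 81, 81, 81, 81, 81, 82, 82, 82, 90, 92, 92, 94, 94, 95, 96, 96, 97, 98, 98, 98, 98, 98, 99, 100, 100, 100, 101, 101, 101, 101, 101, 101, 101, 102, 102, 102, 102, 102, 102, 102, 102, 102, 103, 103, 103, 103, 103, 103, 104, 104, 104, 104, 104, 105, 105, 105, 105, 106, 106, 107, 107, 107, 107, 107, 108, 108, 109, 109, 109, 109, 109, 109, 110, 110, 110, 110, 111, 111, 111, 112, 115]
side9 1 60 [77, 77, 79, 81, 83, 93, 93, 94, 95, 95, 96, 96, 96, 97, 98, 98, 98, 98, 99, 100, 100, 100, 100, 102, 102, 102, 102, 103, 103, 104, 104, 104, 104, 104, 104, 104, 104, 104, 105, 105, 105, 105, 105, 106, 107, 107, 107, 109, 109, 110, 110, 110, 110, 111, 112, 112, 113, 114, 114, 118]
```

View pics/c10.png

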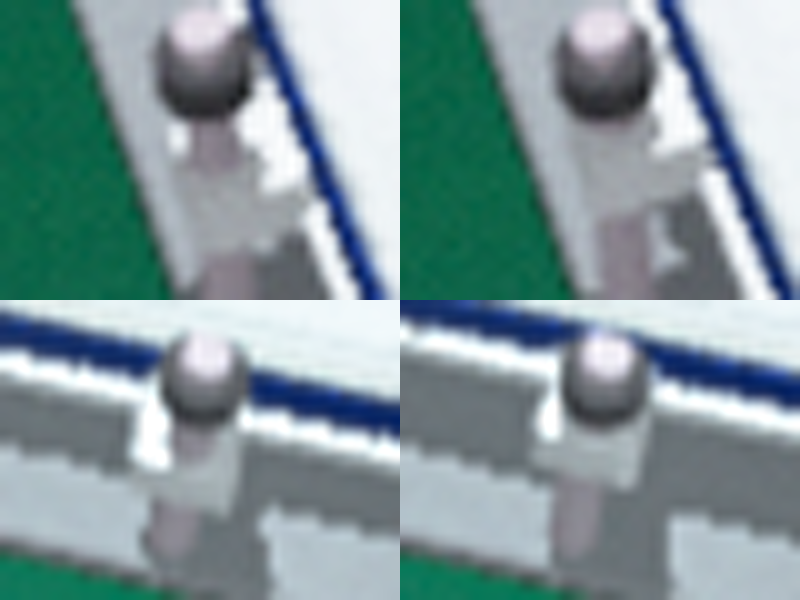

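```bash
python3 - <<'E'
from h import *
rows([48,43,38,33,28,23,18,13,8,4],.1432)
E
```

```text
t 17.1 now ang 52.46 r 72.08 z 0.1428 grip 0.263
Frad -2.1 Ftan(resist cw +) 7.2 fz 6.4
[[4.5, -0.5, 3.4, 0, 0, 0, 15], [9.7, -0.6, 6.8, 0, 0, 0, 15], [15.2, -0.7, 9.8, 0, 0, 0, 15], [21.0, -0.7, 12.3, 0, 0, 0, 15], [27.0, -0.8, 14.2, 0, 0, 0, 15], [33.1, -0.9, 15.7, 0, 0, 0, 15], [39.3, -0.9, 16.6, 0, 0, 0, 15], [45.6, -1.0, 17.0, 0, 0, 0, 15], [51.9, -1.0, 16.8, 0, 0, 0, 15], [56.8, -1.1, 16.2, 0, 0, 0, 15]]
```

Emit:
move_arm(
  targets=[
    [4.5,-0.5,3.4,0.5,0,-0.5,15],
    [9.7,-0.6,6.8,0.5,0,-0.5,15],
    [15.2,-0.7,9.8,0.5,0,-0.5,15],
    [21.0,-0.7,12.3,0.5,0,-0.5,15],
    [27.0,-0.8,14.2,0.5,0,-0.5,15],
    [33.1,-0.9,15.7,0.5,0,-0.5,15],
    [39.3,-0.9,16.6,0.5,0,-0.5,15],
    [45.6,-1.0,17.0,0.5,0,-0.5,15],
    [51.9,-1.0,16.8,0.5,0,-0.5,15],
    [56.8,-1.1,16.2,0.5,0,-0.5,15],
  ],
)

```text
t: 18.1
position: [0.6268, -0.1242, 0.143]
tool_rot: [-0.55, 0.445, -0.442, 0.551]
contact_force: [-0.0, 5.8, 4.3]
grip_width: 0.265
```

```bash
python3 - <<'E'
from h import *
tilt()
rows([0,-5,-10,-15,-20,-25,-30,-35,-40,-44],.143)
E
```

```text
tooly [-0.0021  0.0043 -1.    ] corr rotvec deg [ 0.07  0.   -0.26] yawz 12.27 tq [ 0.97 -0.05  0.  ]
t 18.1 now ang 6.27 r 71.92 z 0.143 grip 0.265
Frad 0.6 Ftan(resist cw +) 5.8 fz 4.3
[[7.8, -0.0, -1.2, 0, 0, 0, 15], [13.9, -0.1, -2.8, 0, 0, 0, 15], [19.8, -0.1, -4.9, 0, 0, 0, 15], [25.5, -0.1, -7.5, 0, 0, 0, 15], [30.9, -0.1, -10.6, 0, 0, 0, 15], [36.1, -0.1, -14.2, 0, 0, 0, 15], [40.9, -0.2, -18.2, 0, 0, 0, 15], [45.4, -0.2, -22.7, 0, 0, 0, 15], [49.4, -0.2, -27.5, 0, 0, 0, 15], [52.4, -0.2, -31.5, 0, 0, 0, 15]]
```

Emit:
move_arm(
  targets=[
    [7.8,0,-1.2,0,0,-0.2,15],
    [13.9,0,-2.8,0,0,-0.2,15],
    [19.8,0,-4.9,0,0,-0.2,15],
    [25.5,0,-7.5,0,0,-0.2,15],
    [30.9,0,-10.6,0,0,-0.2,15],
    [36.1,0,-14.2,0,0,-0.2,15],
    [40.9,0,-18.2,0,0,-0.2,15],
    [45.4,0,-22.7,0,0,-0.2,15],
    [49.4,0,-27.5,0,0,-0.2,15],
    [52.4,0,-31.5,0,0,-0.2,15],
  ],
)

```text
t: 19.1
position: [0.6084, -0.1808, 0.1431]
tool_rot: [-0.549, 0.444, -0.444, 0.552]
contact_force: [5.5, 1.2, 2.5]
grip_width: 0.261
```

```bash
python3 - <<'E'
from h import *
tilt()
rows([-46,-49,-52,-55,-58,-61,-64],.143)
snap('scene','scene11')
W=pts('scene11'); R=W.reshape(-1,3); c=np.array([.5553,-.132]); e=np.array([np.cos(np.radians(-20)),np.sin(np.radians(-20))]); n=np.array([-e[1],e[0]])
x=(R[:,:2]-c)@e; y=(R[:,:2]-c)@n
for sg in (-1,1):
  m=(abs(x-.21)<.03)&(abs(y-sg*.118)<.016)&(R[:,2]>.02)
  print(np.histogram(R[m][:,2]*1000,np.arange(60,114,2)))
b=cv2.imread('pics/scene11.png')
cv2.imwrite('pics/c11.png',cv2.resize(b[260:300,170:220],(500,400),interpolation=cv2.INTER_CUBIC))
E
```

```text
tooly [ 0.0019  0.0027 -1.    ] corr rotvec deg [-0.14  0.   -0.13] yawz 12.28 tq [ 0.21 -0.97  0.03]
t 19.1 now ang -42.52 r 72.09 z 0.1431 grip 0.261
Frad 3.3 Ftan(resist cw +) 4.6 fz 2.5
[[2.3, 0.1, -3.7, 0, 0, 0, 15], [4.2, 0.1, -7.0, 0, 0, 0, 15], [6.0, 0.1, -10.3, 0, 0, 0, 15], [7.5, 0.0, -13.8, 0, 0, 0, 15], [8.9, 0.0, -17.3, 0, 0, 0, 15], [10.0, 0.0, -20.8, 0, 0, 0, 15], [11.0, 0.0, -24.5, 0, 0, 0, 15]]
(array([ 0,  1,  3,  6,  8,  6,  7,  4,  7, 10, 12, 26,  8,  0,  3,  3,  8,
        6,  7, 13, 17, 11,  3,  4, 14,  6]), array([ 60,  62,  64,  66,  68,  70,  72,  74,  76,  78,  80,  82,  84,
        86,  88,  90,  92,  94,  96,  98, 100, 102, 104, 106, 108, 110,
       112]))
(array([ 0,  1,  0,  2,  2,  2,  2,  2,  4,  3,  5, 16,  2,  0,  3,  7,  1,
        8,  7, 13, 16,  7,  7,  4, 12,  1]), array([ 60,  62,  64,  66,  68,  70,  72,  74,  76,  78,  80,  82,  84,
        86,  88,  90,  92,  94,  96,  98, 100, 102, 104, 106, 108, 110,
       112]))
```

View pics/c11.png

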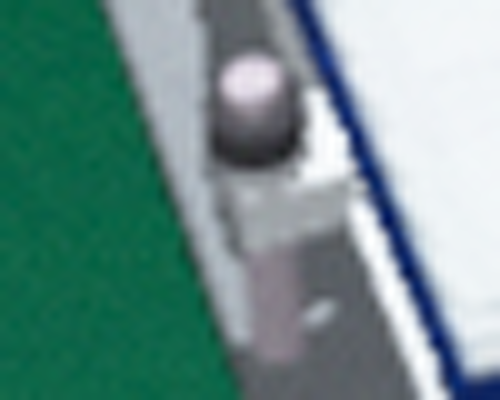

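Emit:
move_arm(
  targets=[
    [2.3,0,-3.7,0,0,0,15],
    [4.2,0,-7.0,0,0,0,15],
    [6.0,0,-10.3,0,0,0,15],
    [7.5,0,-13.8,0,0,0,15],
    [8.9,0,-17.3,0,0,0,15],
    [10.0,0,-20.8,0,0,0,15],
    [11.0,0,-24.5,0,0,0,15],
  ],
)

```text
t: 19.85
position: [0.5873, -0.1968, 0.1432]
tool_rot: [-0.549, 0.443, -0.444, 0.552]
contact_force: [4.6, -1.3, 2.6]
grip_width: 0.261
```

```bash
python3 - <<'E'
from h import *
rows([-65,-67,-69,-71,-73,-75],.143)
E
```

```text
t 19.85 now ang -63.67 r 72.22 z 0.1432 grip 0.261
Frad 3.2 Ftan(resist cw +) 3.6 fz 2.6
[[0.2, 0.2, -1.7, 0, 0, 0, 15], [0.7, 0.2, -4.1, 0, 0, 0, 15], [1.1, 0.2, -6.6, 0, 0, 0, 15], [1.5, 0.2, -9.1, 0, 0, 0, 15], [1.7, 0.2, -11.6, 0, 0, 0, 15], [1.9, 0.1, -14.1, 0, 0, 0, 15]]
```

Baseline tangential force is about 4 N. From here I take small steps.

Emit:
move_arm(
  targets=[
    [0.2,0,-1.7,0,0,0,15],
    [0.7,0,-4.1,0,0,0,15],
    [1.1,0,-6.6,0,0,0,15],
    [1.5,0,-9.1,0,0,0,15],
    [1.7,0,-11.6,0,0,0,15],
    [1.9,0,-14.1,0,0,0,15],
  ],
)

```text
t: 20.45
position: [0.5748, -0.2016, 0.1433]
tool_rot: [-0.549, 0.443, -0.445, 0.553]
contact_force: [4.8, -3.1, 0.8]
grip_width: 0.268
```

```bash
python3 - <<'E'
from h import *
rows([-77,-79,-81,-83,-85,-87],.143)
E
```

```text
t 20.45 now ang -74.29 r 72.16 z 0.1433 grip 0.268
Frad 4.2 Ftan(resist cw +) 3.8 fz 0.8
[[-0.0, 0.3, -3.4, 0, 0, 0, 15], [-0.0, 0.3, -5.9, 0, 0, 0, 15], [-0.1, 0.3, -8.4, 0, 0, 0, 15], [-0.3, 0.3, -10.9, 0, 0, 0, 15], [-0.6, 0.3, -13.4, 0, 0, 0, 15], [-1.0, 0.2, -15.9, 0, 0, 0, 15]]
```

Emit:
move_arm(
  targets=[
    [0,0.2,-3.4,0,0,0,15],
    [0,0.2,-5.9,0,0,0,15],
    [-0.1,0.2,-8.4,0,0,0,15],
    [-0.3,0.2,-10.9,0,0,0,15],
    [-0.6,0.2,-13.4,0,0,0,15],
    [-1.0,0.2,-15.9,0,0,0,15],
  ],
)

```text
t: 21.05
position: [0.5599, -0.2042, 0.1433]
tool_rot: [-0.548, 0.442, -0.446, 0.553]
contact_force: [4.0, -3.6, 2.8]
grip_width: 0.266
```

```bash
python3 - <<'E'
from h import *
rows([-89,-91,-93,-95,-97,-99],.143)
E
```

```text
t 21.05 now ang -86.34 r 72.26 z 0.1433 grip 0.266
Frad 3.9 Ftan(resist cw +) 3.8 fz 2.8
[[-0.8, 0.3, -3.3, 0, 0, 0, 15], [-1.4, 0.3, -5.7, 0, 0, 0, 15], [-2.0, 0.2, -8.1, 0, 0, 0, 15], [-2.7, 0.2, -10.6, 0, 0, 0, 15], [-3.5, 0.2, -12.9, 0, 0, 0, 15], [-4.3, 0.2, -15.3, 0, 0, 0, 15]]
```

Emit:
move_arm(
  targets=[
    [-0.8,0.2,-3.3,0,0,0,15],
    [-1.4,0.2,-5.7,0,0,0,15],
    [-2.0,0.2,-8.1,0,0,0,15],
    [-2.7,0.2,-10.6,0,0,0,15],
    [-3.5,0.2,-12.9,0,0,0,15],
    [-4.3,0.2,-15.3,0,0,0,15],
  ],
)

```text
t: 21.65
position: [0.5448, -0.2037, 0.1434]
tool_rot: [-0.548, 0.441, -0.446, 0.553]
contact_force: [4.6, -3.2, 1.7]
grip_width: 0.264
```

```bash
python3 - <<'E'
from h import *
tilt()
rows([-101,-103,-105,-107,-109,-111],.143)
E
```

```text
tooly [ 1.020e-02  3.000e-04 -9.999e-01] corr rotvec deg [-0.57  0.    0.11] yawz 12.26 tq [-0.68 -0.67 -0.03]
t 21.65 now ang -98.35 r 72.35 z 0.1434 grip 0.264
Frad 2.5 Ftan(resist cw +) 5.0 fz 1.7
[[-1.6, 0.3, -3.0, 0, 0, 0, 15], [-2.6, 0.3, -5.3, 0, 0, 0, 15], [-3.7, 0.3, -7.5, 0, 0, 0, 15], [-4.9, 0.3, -9.7, 0, 0, 0, 15], [-6.2, 0.2, -11.9, 0, 0, 0, 15], [-7.5, 0.2, -14.0, 0, 0, 0, 15]]
```

Total turned is now 560°. I add a small tilt correction and go on.

Emit:
move_arm(
  targets=[
    [-1.6,0.2,-3.0,-0.3,0,0,15],
    [-2.6,0.2,-5.3,-0.5,0,0,15],
    [-3.7,0.2,-7.5,-0.5,0,0,15],
    [-4.9,0.2,-9.7,-0.5,0,0,15],
    [-6.2,0.2,-11.9,-0.5,0,0,15],
    [-7.5,0.2,-14.0,-0.5,0,0,15],
  ],
)

```text
t: 22.25
position: [0.5299, -0.1999, 0.1433]
tool_rot: [0.551, -0.442, 0.445, -0.55]
contact_force: [2.4, -5.7, 2.7]
grip_width: 0.265
```

```bash
python3 - <<'E'
from h import *
tilt()
rows([-113,-115,-117,-119,-121,-123],.143)
E
```

```text
tooly [ 0.0028 -0.0028 -1.    ] corr rotvec deg [-0.12  0.    0.19] yawz 12.25 tq [-0.78 -0.51 -0.02]
t 22.25 now ang -110.55 r 72.37 z 0.1433 grip 0.265
Frad 4.5 Ftan(resist cw +) 4.2 fz 2.7
[[-2.0, 0.3, -2.3, 0, 0, 0, 15], [-3.5, 0.3, -4.4, 0, 0, 0, 15], [-5.1, 0.3, -6.3, 0, 0, 0, 15], [-6.7, 0.3, -8.3, 0, 0, 0, 15], [-8.4, 0.3, -10.1, 0, 0, 0, 15], [-10.1, 0.2, -11.9, 0, 0, 0, 15]]
```

Emit:
move_arm(
  targets=[
    [-2.0,0.2,-2.3,0,0,0,15],
    [-3.5,0.2,-4.4,0,0,0,15],
    [-5.1,0.2,-6.3,0,0,0,15],
    [-6.7,0.2,-8.3,0,0,0,15],
    [-8.4,0.2,-10.1,0,0,0,15],
    [-10.1,0.2,-11.9,0,0,0,15],
  ],
)

```text
t: 22.85
position: [0.5162, -0.1931, 0.1433]
tool_rot: [0.551, -0.442, 0.446, -0.55]
contact_force: [0.2, -5.3, 3.1]
grip_width: 0.265
```

```bash
python3 - <<'E'
from h import *
tilt()
rows([-125,-127,-129,-131,-133,-135],.143)
snap('scene','scene12')
W=pts('scene12'); R=W.reshape(-1,3); c=np.array([.5553,-.132]); e=np.array([np.cos(np.radians(-20)),np.sin(np.radians(-20))]); n=np.array([-e[1],e[0]])
x=(R[:,:2]-c)@e; y=(R[:,:2]-c)@n
for sg in (-1,1):
  m=(abs(x-.21)<.03)&(abs(y-sg*.118)<.016)&(R[:,2]>.02)
  print(np.histogram(R[m][:,2]*1000,np.arange(70,114,2))[0])
b=cv2.imread('pics/scene12.png')
cv2.imwrite('pics/c12.png',cv2.resize(b[260:300,170:220],(500,400),interpolation=cv2.INTER_CUBIC))
E
```

```text
tooly [ 0.0034 -0.0042 -1.    ] corr rotvec deg [-0.14  0.    0.28] yawz 12.25 tq [-0.81 -0.34 -0.02]
t 22.85 now ang -122.64 r 72.42 z 0.1433 grip 0.265
Frad 4.4 Ftan(resist cw +) 3.0 fz 3.1
[[-2.4, 0.3, -1.8, 0, 0, 0, 15], [-4.3, 0.3, -3.4, 0, 0, 0, 15], [-6.2, 0.3, -5.0, 0, 0, 0, 15], [-8.2, 0.3, -6.6, 0, 0, 0, 15], [-10.3, 0.3, -8.0, 0, 0, 0, 15], [-12.4, 0.2, -9.4, 0, 0, 0, 15]]
[ 9  7  7  4  9  5  6 15 16  9  4  5 11  2 15 20  8  5 11 11  1]
[ 2  3  1  1  3  1  6  9  5  4  2  6  9  6 10 16  7  4 11  6  3]
```

View pics/c12.png

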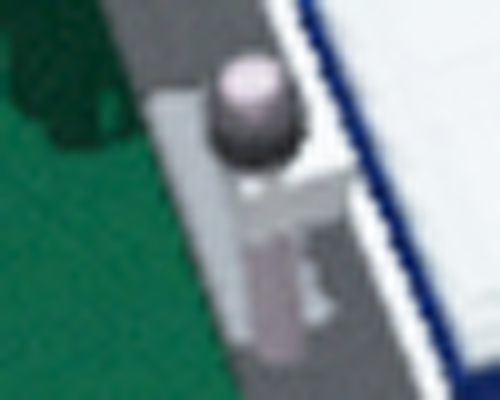

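Emit:
move_arm(
  targets=[
    [-2.4,0.2,-1.8,0,0,0.2,15],
    [-4.3,0.2,-3.4,0,0,0.2,15],
    [-6.2,0.2,-5.0,0,0,0.2,15],
    [-8.2,0.2,-6.6,0,0,0.2,15],
  ],
)

```text
t: 23.3
position: [0.5076, -0.1867, 0.1432]
tool_rot: [-0.55, 0.443, -0.445, 0.551]
contact_force: [1.2, -4.5, 3.7]
grip_width: 0.262
```

```bash
python3 - <<'E'
from h import *
rows([-132,-134,-136,-138,-140],.143)
E
```

```text
t 23.3 now ang -131.16 r 72.46 z 0.1432 grip 0.262
Frad 2.6 Ftan(resist cw +) 3.9 fz 3.7
[[-1.1, 0.2, -0.3, 0, 0, 0, 15], [-3.2, 0.2, -1.7, 0, 0, 0, 15], [-5.3, 0.2, -3.0, 0, 0, 0, 15], [-7.5, 0.2, -4.3, 0, 0, 0, 15], [-9.7, 0.2, -5.5, 0, 0, 0, 15]]
```

Emit:
move_arm(
  targets=[
    [-1.1,0.1,-0.5,0,0,0,15],
    [-3.2,0.1,-1.7,0,0,0,15],
    [-5.3,0.1,-3.0,0,0,0,15],
    [-7.5,0.1,-4.3,0,0,0,15],
    [-9.7,0.1,-5.5,0,0,0,15],
  ],
)

```text
t: 23.8
position: [0.4999, -0.1788, 0.1433]
tool_rot: [0.551, -0.443, 0.445, -0.55]
contact_force: [-0.6, -5.2, 2.7]
grip_width: 0.267
```

```bash
python3 - <<'E'
from h import *
rows([-142,-144,-146,-148,-150],.143)
E
```

```text
t 23.8 now ang -139.86 r 72.45 z 0.1433 grip 0.267
Frad 3.8 Ftan(resist cw +) 3.6 fz 2.7
[[-2.6, 0.3, -0.8, 0, 0, 0, 15], [-4.9, 0.3, -1.9, 0, 0, 0, 15], [-7.2, 0.3, -2.8, 0, 0, 0, 15], [-9.6, 0.2, -3.7, 0, 0, 0, 15], [-11.9, 0.2, -4.5, 0, 0, 0, 15]]
```

Emit:
move_arm(
  targets=[
    [-2.6,0.2,-0.8,0,0,0,15],
    [-4.9,0.2,-1.9,0,0,0,15],
    [-7.2,0.2,-2.8,0,0,0,15],
    [-9.6,0.2,-3.7,0,0,0,15],
    [-11.9,0.2,-4.5,0,0,0,15],
  ],
)

```text
t: 24.3
position: [0.4926, -0.1685, 0.1432]
tool_rot: [0.551, -0.443, 0.445, -0.55]
contact_force: [-2.0, -5.5, 4.2]
grip_width: 0.268
```

```bash
python3 - <<'E'
from h import *
rows([-152,-154,-156,-158,-160],.143)
E
```

```text
t 24.3 now ang -149.83 r 72.49 z 0.1432 grip 0.268
Frad 4.5 Ftan(resist cw +) 3.7 fz 4.2
[[-2.8, 0.2, -0.3, 0, 0, 0, 15], [-5.2, 0.2, -1.0, 0, 0, 0, 15], [-7.6, 0.2, -1.5, 0, 0, 0, 15], [-10.1, 0.2, -2.0, 0, 0, 0, 15], [-12.6, 0.2, -2.4, 0, 0, 0, 15]]
```

Emit:
move_arm(
  targets=[
    [-2.8,0.1,-0.3,0,0,0,15],
    [-5.2,0.1,-1.0,0,0,0,15],
    [-7.6,0.1,-1.5,0,0,0,15],
    [-10.1,0.1,-2.0,0,0,0,15],
    [-12.6,0.1,-2.4,0,0,0,15],
  ],
)

```text
t: 24.8
position: [0.4872, -0.1569, 0.1432]
tool_rot: [0.552, -0.443, 0.445, -0.549]
contact_force: [0.0, -6.2, 3.7]
grip_width: 0.267
```

```bash
python3 - <<'E'
from h import *
rows([-162,-164,-166,-168,-170],.143)
E
```

```text
t 24.8 now ang -159.98 r 72.49 z 0.1432 grip 0.267
Frad 2.1 Ftan(resist cw +) 5.8 fz 3.7
[[-2.6, 0.2, 0.2, 0, 0, 0, 15], [-5.1, 0.2, -0.0, 0, 0, 0, 15], [-7.6, 0.2, -0.1, 0, 0, 0, 15], [-10.1, 0.2, -0.2, 0, 0, 0, 15], [-12.6, 0.2, -0.1, 0, 0, 0, 15]]
```

Emit:
move_arm(
  targets=[
    [-2.6,0.1,0.2,0,0,0,15],
    [-5.1,0.1,0,0,0,0,15],
    [-6.5,0.1,-0.1,0,0,0,15],
  ],
)

```text
t: 25.1
position: [0.4852, -0.1506, 0.1432]
tool_rot: [0.552, -0.443, 0.445, -0.549]
contact_force: [-2.2, -5.2, 4.8]
grip_width: 0.266
```

```bash
python3 - <<'E'
from h import *
tilt()
rows([-167,-168.5,-170,-171.5],.143)
E
```

```text
tooly [-5.0e-04 -4.6e-03 -1.0e+00] corr rotvec deg [ 0.09 -0.    0.25] yawz 12.27 tq [-0.88  0.17  0.  ]
t 25.1 now ang -165.19 r 72.49 z 0.1432 grip 0.266
Frad 3.4 Ftan(resist cw +) 4.5 fz 4.8
[[-2.3, 0.2, 0.4, 0, 0, 0, 15], [-4.2, 0.2, 0.4, 0, 0, 0, 15], [-6.1, 0.2, 0.5, 0, 0, 0, 15], [-7.9, 0.2, 0.6, 0, 0, 0, 15]]
```

Emit:
move_arm(
  targets=[
    [-2.3,0,0.4,0,0,0.2,15],
    [-4.2,0,0.4,0,0,0.2,15],
    [-6.1,0,0.5,0,0,0.2,15],
    [-7.9,0,0.6,0,0,0.2,15],
  ],
)

```text
t: 25.5
position: [0.4836, -0.1427, 0.1432]
tool_rot: [0.552, -0.444, 0.443, -0.55]
contact_force: [-2.3, -4.6, 4.9]
grip_width: 0.262
```

```bash
python3 - <<'E'
from h import *
rows([-173,-174.5,-176,-177.5,-179],.143)
E
```

```text
t 25.5 now ang -171.56 r 72.45 z 0.1432 grip 0.262
Frad 3.0 Ftan(resist cw +) 4.2 fz 4.9
[[-1.8, 0.2, 0.6, 0, 0, 0, 15], [-3.7, 0.2, 0.8, 0, 0, 0, 15], [-5.5, 0.2, 1.0, 0, 0, 0, 15], [-7.4, 0.2, 1.3, 0, 0, 0, 15], [-9.2, 0.2, 1.7, 0, 0, 0, 15]]
```

Emit:
move_arm(
  targets=[
    [-1.8,0,0.6,0,0,0,15],
    [-3.7,0,0.8,0,0,0,15],
    [-5.5,0,1.0,0,0,0,15],
    [-7.4,0,1.3,0,0,0,15],
    [-9.2,0,1.7,0,0,0,15],
  ],
)

```text
t: 26.0
position: [0.483, -0.1351, 0.1434]
tool_rot: [0.553, -0.443, 0.444, -0.549]
contact_force: [-4.1, -16.6, 3.9]
grip_width: 0.264
```

```bash
python3 - <<'E'
from h import *
rows([-180.5,-182,-183.5,-185,-186.5],.143)
E
```

```text
t 26.0 now ang -177.58 r 72.34 z 0.1434 grip 0.264
Frad 4.8 Ftan(resist cw +) 16.4 fz 3.9
[[-3.5, 0.4, 1.1, 0, 0, 0, 15], [-5.4, 0.4, 1.5, 0, 0, 0, 15], [-7.2, 0.4, 2.0, 0, 0, 0, 15], [-9.0, 0.4, 2.5, 0, 0, 0, 15], [-10.8, 0.4, 3.1, 0, 0, 0, 15]]
```

Resistance jumped to 16 N, with the crank lagging. I hold a gentle push for a moment to confirm the stop.

Emit:
move_arm(
  targets=[
    [-1.5,0,0.4,0,0,0,15],
    [-1.8,0,0.5,0,0,0,15],
    [-1.8,0,0.5,0,0,0,15],
  ],
)

```text
t: 26.3
position: [0.483, -0.1353, 0.1435]
tool_rot: [0.554, -0.442, 0.445, -0.548]
contact_force: [-2.2, -13.3, 2.0]
grip_width: 0.264
```

```bash
python3 - <<'E'
from h import *
tilt()
rows([-178],.143)
snap('scene','scene13'); snap('side','side13')
for t in ('scene9','scene13'):
    R=pts(t).reshape(-1,3); c=np.array([.5553,-.132]); e=np.array([np.cos(np.radians(-20)),np.sin(np.radians(-20))]); n=np.array([-e[1],e[0]])
    x=(R[:,:2]-c)@e; y=(R[:,:2]-c)@n; m=(x>.13)&(x<.29)&(abs(y)<.08)&(R[:,2]>.05); print(t,m.sum(),np.median(R[m][:,2]))
b=cv2.imread('pics/scene13.png');a=cv2.imread('pics/side13.png')
o=np.zeros((400,800,3),np.uint8)
o[:,:400]=cv2.resize(b[260:300,175:215],(400,400),interpolation=cv2.INTER_CUBIC);o[:,400:]=cv2.resize(a[265:305,310:350],(400,400),interpolation=cv2.INTER_CUBIC)
cv2.imwrite('pics/c13.png',o)
E
```

```text
tooly [-0.003 -0.009 -1.   ] corr rotvec deg [ 0.28 -0.    0.47] yawz 12.34 tq [-2.22  0.15 -0.01]
t 26.3 now ang -177.49 r 72.33 z 0.1435 grip 0.264
Frad 2.7 Ftan(resist cw +) 13.2 fz 2.0
[[-0.6, 0.5, 0.4, 0, 0, 0, 15]]
scene9 2889 0.11450920704515082
scene13 2908 0.12642441483685418
```

View pics/c13.png

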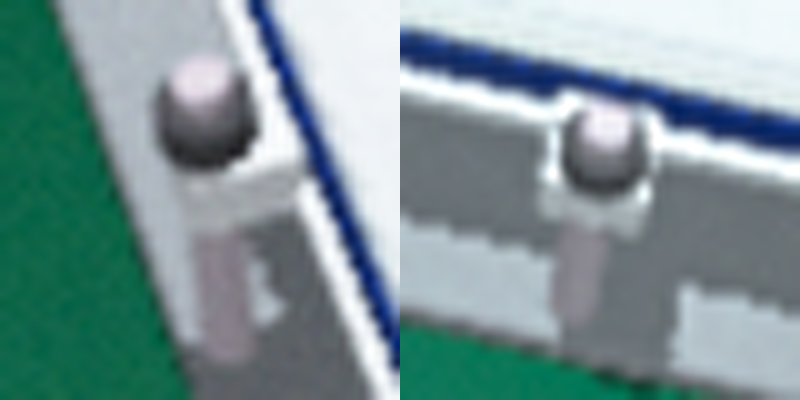

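Emit:
move_arm(
  targets=[
    [0.3,0,0.2,0,0,0,15],
    [0.3,0,0.2,0,0,0,30],
    [0.3,0,0.2,0,0,0,60],
    [0.3,0,0.2,0,0,0,60],
    [0.3,-15,0.2,0,0,0,60],
    [0,-50,0,0,0,0,60],
    [-20,-80,0,0,0,0,60],
    [-60,-90,40,0,0,0,60],
    [-60,-90,70,0,0,0,60],
    [-60,-90,70,0,0,0,60],
  ],
)

```text
t: 27.4
position: [0.5415, -0.0585, 0.2327]
tool_rot: [0.554, -0.441, 0.444, -0.549]
contact_force: [0.6, -0.1, -0.1]
grip_width: 0.702
```

```bash
python3 - <<'E'
from h import *
st()
for n in ('scene','side','wrist'): snap(n,n+'14')
W=pts('wrist14'); R=W.reshape(-1,3)
for c,rad,lo,hi in (((.5555,-.132),.035,.130,.146),((.484,-.135),.02,.168,.19)):
    m=(np.hypot(R[:,0]-c[0],R[:,1]-c[1])<rad)&(R[:,2]>lo)&(R[:,2]<hi);q=R[m]
    if m.sum()>5: print(m.sum(),np.median(q[:,2]).round(4),cv2.minAreaRect(q[:,:2].astype(np.float32)*1000))
for t in ('scene13','scene14'):
    R=pts(t).reshape(-1,3); c=np.array([.5553,-.132]); e=np.array([np.cos(np.radians(-20)),np.sin(np.radians(-20))]); n=np.array([-e[1],e[0]])
    x=(R[:,:2]-c)@e; y=(R[:,:2]-c)@n; m=(x>.13)&(x<.29)&(abs(y)<.08)&(R[:,2]>.05); print(t,m.sum(),np.median(R[m][:,2]))
a=cv2.imread('pics/scene14.png');b=cv2.imread('pics/wrist14.png');cv2.imwrite('pics/c14.png',np.hstack([cv2.resize(a,(400,300)),cv2.resize(b,(400,300))]))
E
```

```text
t 27.4
joints [-0.2435  0.377   1.4674 -0.0085  1.2961 -0.4599]
qd [-0.0463 -0.0262  0.0875 -0.0237  0.0072 -0.0374]
joint_efforts [ 9.80400e-01 -4.59372e+01 -2.62174e+01  1.74700e-01  2.70000e-02
  3.69300e-01]
position [ 0.5415 -0.0585  0.2327]
tool_rot [ 0.554  -0.4409  0.444  -0.5491]
contact_force [ 0.641  -0.0847 -0.0956]
wrist_torque [ 0.017  -0.0384 -0.003 ]
grip_width 0.7021
2393 0.1377 ((548.1263427734375, -132.4942169189453), (54.903663635253906, 41.64908218383789), 4.347015857696533)
scene13 2908 0.12642441483685418
scene14 2909 0.1264604906216826
```

View pics/c14.png

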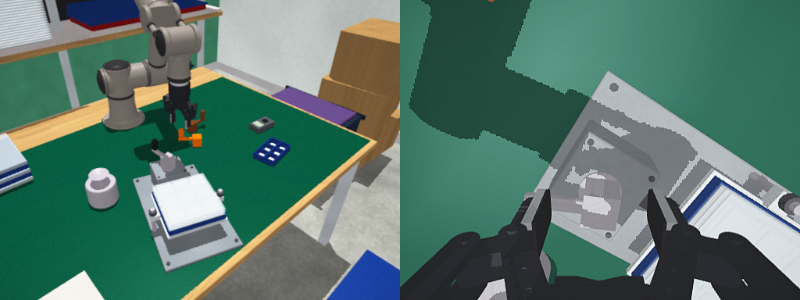

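Emit:
move_arm(
  targets=[
    [-10,-20,0,0,0,0,60],
    [-10,-20,0,0,0,0,60],
    [-10,-20,0,0,0,0,60],
  ],
)

```text
t: 27.85
position: [0.5356, -0.0511, 0.2518]
tool_rot: [0.554, -0.443, 0.444, -0.547]
contact_force: [0.1, -1.0, -0.3]
grip_width: 0.702
```

```bash
python3 - <<'E'
from h import *
print(manip.sign_off())
E
```

```text
the job is handed in; nothing more can be done
None
```

I fitted the steel crank onto the square shaft and wound it about 639° clockwise until it came up against the top stop. I then released it, moved the arm clear and handed the job in at 27.9 s.

- **Seating:** I matched the crank to the shaft angle (about 12°) and lowered it. The only contact was at the expected seated height. After winding and release the hub top measured 137.7 mm, against 138 mm for fully seated.
- **Stop:** The tangential force at the knob was about 4 N while turning slowly. It rose to about 16 N at the stop, and the knob did not move under a held 13 N push.
- **Platform:** The tray top measured 126.5 mm both before and after release. In the pictures the platform lugs sit right under the dark stop collars.
- **Bystanders:** The pot, meter and parts tray look unmoved in the last scene picture. I checked this by eye only.
- **Check that failed:** My last depth check of the knob found too few points, because a finger hid it from the wrist camera. The hub check covers the seating.

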